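# Make up the meter kit and the amplifier kit

## Task

Make up two service kits from the stock on the bench, every part fully down in the pocket that is cut for it. The meter's kit, in the short tray, gets the carton of fuses and the nine-volt battery, which stands upright in the tall socket; the amplifier's kit, in the long tray, gets the large capacitor, the finned heat sink and the power transistor, pins up. Leave the small capacitor, the knob and the tee adapter where they lie, and let go of everything at the end.

Things in the scene. Friction and masses are not known exactly. Their poses are not given: they have to be found in the camera images.
- amp_tray: Long fixed plywood tray (amplifier kit), 71 x 203 mm, top 11 mm, origin under its centre, z up. Three pockets in a row at x = 0, floors at z = 5 mm, 4 mm of play all round, sloped mouths. Centres, x by y size (mm): large capacitor y = -56, 43 x 61; heat sink y = +7.5, 38 x 48; transistor y = +63.5, 31 x 46. A part's long side lies along the tray's y, either way round
- meter_tray: Short fixed plywood tray (meter kit), 71 x 134 mm, top 11 mm, origin under its centre, z up. At x = 0, floors at z = 5 mm, 4 mm of play all round, sloped mouths: fuse pocket at y = -22 mm, 40 (x) x 60 (y) mm; tall battery socket at y = +34.5 mm, 26 x 35 mm inside, 42 x 51 mm outside, rim at z = 27 mm. A part's long side lies along the tray's y, either way round
- large_capacitor: Fat can capacitor lying on its side, much the larger of the two capacitors, blue, 35 (x) x 53 (y, its length) x 35 mm, 0.09 kg; belongs in the amplifier tray. Origin: centre of its underside, z up; starts on a 2 mm bench mat.
- heat_sink: Small bright metal heat sink with a row of upright fins, 30 (x) x 40 (y) x 24 mm high, 0.05 kg; belongs in the amplifier tray. Origin: centre of its underside, z up; starts on a 2 mm bench mat.
- transistor: Power transistor: diamond-shaped metal flange on a low round can, two pins pointing up, 23 (x) x 38 (y) x 19 mm over the pins, 0.016 kg; the flange edge, the place to hold it, is 7 to 8.5 mm above the underside; belongs in the amplifier tray. Origin: centre of its underside, z up; starts on a 2 mm bench mat.
- fuse_carton: Low flat white carton of glass fuses, 32 (x) x 52 (y) x 14 mm high, 0.02 kg; belongs in the meter tray. Origin: centre of its underside, z up; starts on a 2 mm bench mat.
- battery: Nine-volt block battery standing upright with its two studs on top, 18 (x) x 27 (y) x 46 mm high, 0.046 kg; belongs upright in the meter tray's socket. Origin: centre of its underside, z up; starts on a 2 mm bench mat.
- small_capacitor: Small black can capacitor lying on its side, 22 (x) x 34 (y) x 22 mm, in neither kit: stays where it lies. Origin: centre of its underside, z up; starts on a 2 mm bench mat.
- metal_knob: Plain round metal knob, 31 mm across and 16 mm high, in neither kit: stays where it lies. Origin: centre of its underside, z up; starts on a 2 mm bench mat.
- tee_adapter: Bright metal T-shaped coaxial adapter, 28 (x) x 22 (y) x 14 mm, in neither kit: stays where it lies. Origin: centre of its underside, z up; starts on a 2 mm bench mat.
There are look-alikes about, which are no part of the job. What is shaped like the battery but blue or turquoise is not meant.

How it is judged:
At the end, for the whole second after the job is handed in: Each of the five parts rests on the floor of its own pocket in its own tray: origin within 8 mm of the pocket's centre in the tray's x and y and within 3 mm of its floor in height, tilted less than 0.2 rad, at rest and released (x of large_capacitor in the frame of amp_tray between -0.008 and 0.008 m and y of large_capacitor in the frame of amp_tray between -0.064 and -0.048 m and z of large_capacitor in the frame of amp_tray between 0.002 and 0.008 m and angle between each of large_capacitor, heat_sink, transistor, fuse_carton, battery's own z axis and vertical below 0.2 rad and linear speed of each of large_capacitor, heat_sink, transistor, fuse_carton, battery below 0.02 m/s and x of heat_sink in the frame of amp_tray between -0.008 and 0.008 m and y of heat_sink in the frame of amp_tray between -0.0005 and 0.0155 m and z of heat_sink in the frame of amp_tray between 0.002 and 0.008 m and x of transistor in the frame of amp_tray between -0.008 and 0.008 m and y of transistor in the frame of amp_tray between 0.0555 and 0.0715 m and z of transistor in the frame of amp_tray between 0.002 and 0.008 m and x of fuse_carton in the frame of meter_tray between -0.008 and 0.008 m and y of fuse_carton in the frame of meter_tray between -0.03 and -0.014 m and z of fuse_carton in the frame of meter_tray between 0.002 and 0.008 m and x of battery in the frame of meter_tray between -0.008 and 0.008 m and y of battery in the frame of meter_tray between 0.0265 and 0.0425 m and z of battery in the frame of meter_tray between 0.002 and 0.008 m); the robot touches nothing.
It fails at once if the small capacitor, which is in neither kit, is moved more than 30 mm (distance of small_capacitor from where it was at the start of the episode above 0.03 m).
It fails at once if the metal knob, which is in neither kit, is moved more than 30 mm (distance of metal_knob from where it was at the start of the episode above 0.03 m).
It fails at once if the tee adapter, which is in neither kit, is moved more than 30 mm (distance of tee_adapter from where it was at the start of the episode above 0.03 m).
It also fails if it takes over 120 s, if anything falls off the work surface, if the arm or the gripper's body presses on something with over 40 N, if the wrist force passes 120 N, or if a joint passes its speed limit or range.

## Robot

A 6-joint arm with a two-finger parallel gripper is mounted at the origin on a cart in front of the work surface, level with it; the furniture and walls round the work are solid. World frame = base frame: x ahead of the robot, y to its left, z up, the work surface at z = 0. Lengths are in m, angles in rad, forces in N, time in s.
With the tool pointing down it reaches from about 0.35 to 0.85 m from the base axis. Payload 8.1 kg.
Tool frame: the origin (TCP) lies at the very end of the fingers, on their centre line; the grasp point (between the pads) lies 19 mm behind it; z points along the fingers, y is the line along which they close (so a half turn about z gives the same grasp; the last joint's range is limited). The gripper opens to 93 mm and grips with 3 to 60 N. Pads are 15 mm wide; open, the fingers measure 128 mm over their backs; the gripper's body (75 mm by 188 mm) begins 65 mm behind the grasp point.
Start: joints at [1.051, 0.13, 1.488, -0, 1.523, -0.085], TCP at [0.253, 0.544, 0.219] pointing down, gripper open.
Joint ranges: [-2.96, 2.96], [-0.89, 2.26], [0.02, 2.5], [-1.34, 4.48], [0, 2.73], [-2.66, 2.66]. Speed limits (rad/s): [2.39, 2.39, 2.79, 3.14, 3.14, 3.14].

## Interface

Orientations are given as a rotation vector (axis times angle).
In Python, from plant import monitor, eyes, ticket gives the robot as it stands.
- The arm moves only by the tool arm_command, never from a script. Its argument "deltas" is a list that holds one entry, the list of rows, each a list of 6 numbers: the shift along the world's x, y, z in cm, then the turn, a rotation vector about the world's x, y, z in degrees. In form: [[[tx, ty, tz, rx, ry, rz], ...]]. A call has 1 to 12 rows; each row shifts and turns the commanded pose from where the row before left it; what a row does not reach is not made up. A row lasts 1/12 s, in which the tool goes at most 41.7 mm and 7.16 degrees, less where a joint would pass 70% of its speed; a pose out of reach is approached as far as the arm can. A call is refused whole if a number of a shift passes 4.17 or a number of a turn 7.16, either way. A call with a gripper value outside its range is refused whole. "gripper" is the opening, from -1 (shut) to 1 (fully open), set as the call begins (left out, the last holds). The fingers move at their own pace and stop on an object; "squeeze" is the grip in N (left out, the last holds). Time passes only in rows, so rows that do not move let the fingers close. It gives the time, the measured TCP pose, the force, the opening and the grip force at its end, in the units of the state.
- monitor.read_state(): the state, without advancing time (a new reading comes with each control period).
- eyes.read_camera(name): name is "scene" or "side" or "wrist"; returns the picture (420x560x3 uint8, blue, green, red); there is no depth.
- eyes.camera_model(name): a dict with "fx", "fy", "cx", "cy" (pixels), "k1" (the pictures are not rectified: a ray, as slopes to the right and down, at radius r is drawn at 1 + k1 r^2 times it, then the intrinsics apply), "rvec" (rotation vector, rad) and "tvec" (3), from world to camera coordinates, as OpenCV has them. Camera axes: x right, y down, z forward; pixel columns grow to the right and rows downward; lengths in m; the calibration is good to about 2 mm. A picture is of the moment at which its call begins: read the wrist's pose just before it. camera_model takes no time and is no camera call; for the wrist camera it gives the pose at the moment of the call.
- ticket.close_job(): hands the job in; it is judged then, once.
The state is a dict: "t": time; "q": joint angles; "dq": joint speeds; "joint_torque": joint torques, N m; "tool_pos": TCP position; "orientation": TCP orientation; "force": force on the tool from outside, world axes, zero at the start; "wrist_torque": the same for the moment, N m; "opening": finger opening in m; "gripper_force": force on a finger pad.
Only numpy, scipy, OpenCV 4.12 (cv2) and the standard library are available. Lean on these libraries where they do the work, as an engineer would, in place of code of your own. Each camera call takes 0.05 s, during which the arm holds its last target. There are 200 camera calls.

## Working session

There is one attempt and no reset: what is moved stays moved. The work goes in short steps, Python scripts to look and compute and a tool call to move; the robot and the scene stay as the last step left them, time stands still between calls to the robot, and variables do not carry over. Pictures are saved under pics/ and viewed, at most 14 in all, crops included, and the job is handed in when it is done.

Besides the shell and the picture viewer there is one more tool, called after "Emit:" as name(argument=value, ...), one argument or row to a line, values as JSON. arm_command: Moves the arm, as the interface text tells. Its arguments: {"type":"object","properties":{"deltas":{"type":"array"},"gripper":{"type":"number"},"squeeze":{"type":"number"}},"required":["deltas"]}

```bash
ls; mkdir -p pics; cat > h.py <<'E'
import numpy as np, cv2
from plant import monitor, eyes, ticket
def snap(n, f):
    m=eyes.camera_model(n); im=eyes.read_camera(n); cv2.imwrite('pics/'+f,im); np.save('pics/'+f+'.npy',m,allow_pickle=True); return m,im
def K(m): return np.array([[m['fx'],0,m['cx']],[0,m['fy'],m['cy']],[0,0,1.]])
def load(f): return np.load('pics/'+f+'.npy',allow_pickle=True).item()
def und(m,p):
    p=np.array(p,float).reshape(-1,2)
    return cv2.undistortPoints(p.reshape(-1,1,2),K(m),np.array([m['k1'],0,0,0.])).reshape(-1,2)
def w(m,p,z):
    n=und(m,p); R=cv2.Rodrigues(np.array(m['rvec'],float))[0]; c=-R.T@np.array(m['tvec'],float)
    d=np.c_[n,np.ones(len(n))]@R
    return c+d*((np.broadcast_to(z,len(n))-c[2])/d[:,2])[:,None]
def proj(m,P):
    return cv2.projectPoints(np.array(P,float).reshape(-1,1,3),np.array(m['rvec'],float),np.array(m['tvec'],float),K(m),np.array([m['k1'],0,0,0.]))[0].reshape(-1,2)
E
python3 - <<'E'
from h import *
for n in ['scene','side','wrist']:
    m,im=snap(n,n+'0.png'); R=cv2.Rodrigues(np.array(m['rvec'],float))[0]; print(n,m['fx'],m['k1'],-R.T@np.array(m['tvec']),R[2])
a=cv2.imread('pics/scene0.png');cv2.imwrite('pics/scene0b.png',cv2.resize(a,(800,600),interpolation=cv2.INTER_CUBIC))
print(monitor.read_state())
E
```

```text
pics
scene 470.0511087355379 -0.029265080013480847 [-0.08775206  0.3317862   0.57947758] [ 0.68768594 -0.38917306 -0.61288855]
side 507.34435511489767 -0.06546365347988815 [ 0.50706143 -0.7278944   0.69706036] [ 0.01805458  0.72836653 -0.68494981]
wrist 318.08795131400313 -0.05838121493221305 [0.18409061 0.57630773 0.38382982] [ 0.25100042 -0.11866493 -0.96068591]
{'t': 0.15, 'q': array([ 1.05061990e+00,  1.30993235e-01,  1.48900994e+00,  2.26117008e-06,
        1.52299363e+00, -8.54128251e-02]), 'dq': array([ 0.00167016, -0.00247569, -0.00255322,  0.00106947,  0.00166091,
        0.00064011]), 'joint_torque': array([ 4.21397235e-04, -5.60475862e+01, -4.92332983e+01,  7.68397981e-02,
        3.04819294e-02, -4.15457919e-05]), 'tool_pos': array([0.25248996, 0.54381543, 0.21783564]), 'orientation': array([-6.77468421e-01, -3.06724508e+00,  2.10396041e-03]), 'force': array([ 0.46446373, -0.35832818,  0.50024365]), 'wrist_torque': array([0.0110077 , 0.02751049, 0.00961355]), 'gripper_force': 0.0, 'opening': 0.09285390243774988}
```

View pics/scene0b.png

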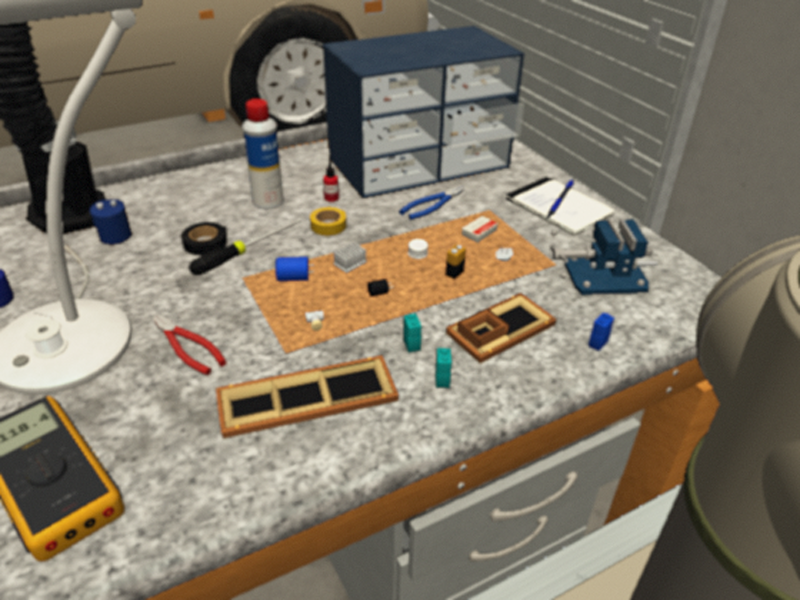

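View pics/side0.png

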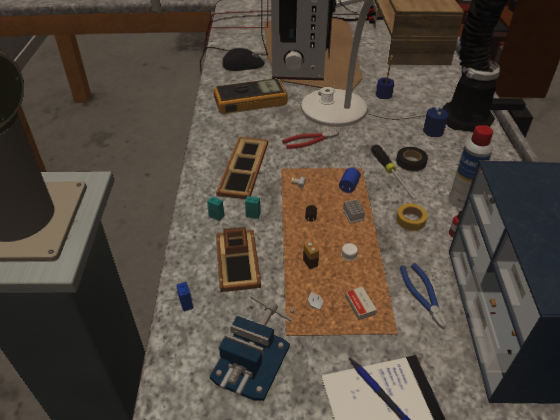

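Scene and side: cork mat with blue capacitor, heat sink, black small capacitor, knob, gold/black battery, carton and two small bright parts; trays nearer the robot; turquoise/blue decoys at scene(800) (412,332), (443,367), (600,331). I'll take close crops from both cameras.

```bash
python3 - <<'E'
import cv2
a=cv2.imread('pics/side0.png')[130:340,165:395]; cv2.imwrite('pics/c1.png',cv2.resize(a,None,fx=2.85,fy=2.85,interpolation=cv2.INTER_CUBIC))
a=cv2.imread('pics/scene0.png')[145:310,145:395]; cv2.imwrite('pics/c2.png',cv2.resize(a,None,fx=3.2,fy=3.2,interpolation=cv2.INTER_CUBIC))
E
```

```text
(no output)
```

View pics/c1.png

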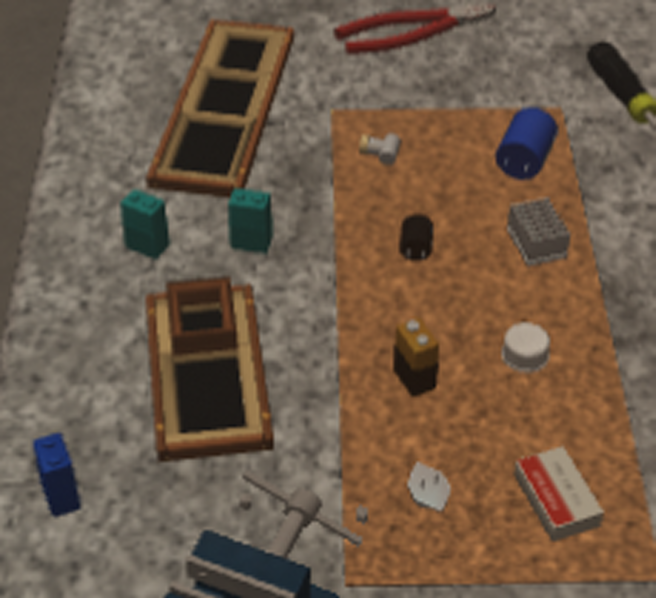

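View pics/c2.png

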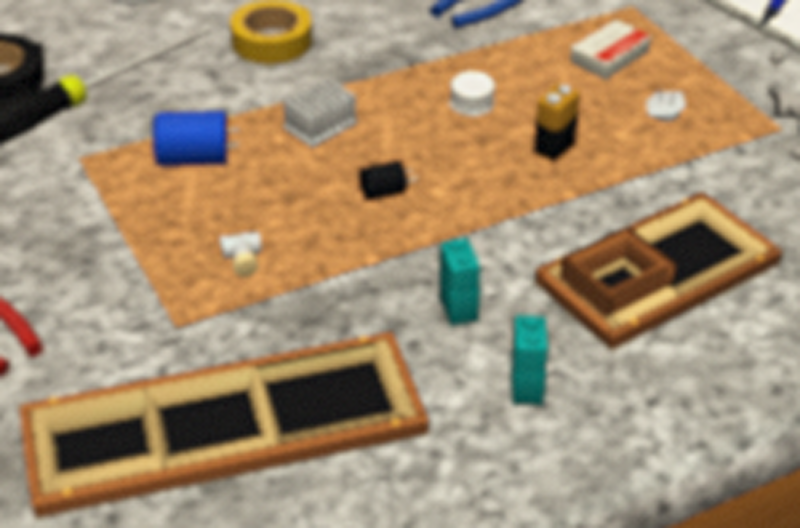

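```bash
python3 - <<'E'
from h import *
ms=load('side0.png');mc=load('scene0.png')
S=lambda p:(np.array(p,float)+.5)/2.85-.5+[165,130]
C=lambda p:(np.array(p,float)+.5)/3.2-.5+[145,145]
def sh(n,p,q,z):
    a=w(ms,S(p),z)[0] if p else None; b=w(mc,C(q),z)[0] if q else None
    print(n,a is not None and a.round(4)[:2],b is not None and b.round(4)[:2])
sh('mat far-left',(565,108),(82,157),.002);sh('mat nl',(332,110),(180,326),.002);sh('mat nr',(346,585),(780,128),.002)
# amp tray top corners
sh('amp far L',(293,27),(24,405),.011) if 0 else None
for n,p in dict(TL=(211,21),TR=(294,28),BR=(243,183),BL=(150,179)).items(): sh('amp '+n,p,None,.011)
for n,q in dict(a=(22,407),b=(392,335),c=(427,420),d=(38,500)).items(): sh('amp '+n,None,q,.011)
for n,p in dict(TL=(148,296),TR=(252,287),BR=(271,440),BL=(160,447)).items(): sh('met '+n,p,None,.011)
for n,q in dict(a=(537,270),b=(702,194),c=(780,248),d=(613,335)).items(): sh('met '+n,None,q,.011)
for n,p in dict(a=(167,284),b=(229,276),c=(233,333),d=(173,341)).items(): sh('sock '+n,p,None,.027)
for n,q in dict(a=(563,262),b=(628,228),c=(675,265),d=(612,300)).items(): sh('sock '+n,None,q,.027)
sh('battery studs',(418,327),(559,90),.047)
for n,p in dict(a=(508,208),b=(553,200),c=(568,234),d=(522,250)).items(): sh('hs top '+n,p,None,.026)
for n,p in dict(a=(515,460),b=(564,449),c=(601,514),d=(556,533)).items(): sh('carton top '+n,p,None,.016)
sh('trans flange',(430,486),(666,104),.010)
for n,p in dict(t=(416,462),r=(449,489),b=(440,510),l=(407,484)).items(): sh('tr '+n,p,None,.010)
sh('cap top',(527,142),(190,130),.028)
sh('smallcap',(417,232),(383,178),.018); sh('knob',(527,340),(473,86),.018); sh('tee',(382,145),(241,250),.01)
sh('turq1',(145,200),(459,246),.044);sh('turq2',(250,197),(529,325),.044);sh('blue',(53,443),None,.044)
sh('vise handle',(245,478),None,.06);sh('vise handle',(360,541),None,.06)
E
```

```text
mat far-left [0.7087 0.1556] [0.7044 0.1549]
mat nl [0.5272 0.1551] [0.525  0.1553]
mat nr [ 0.5269 -0.2734] [ 0.5264 -0.2712]
amp TL [0.4294 0.2634] False
amp TR [0.4979 0.2525] False
amp BR [0.4611 0.0596] False
amp BL [0.3937 0.065 ] False
amp a False [0.4943 0.2529]
amp b False [0.4556 0.057 ]
amp c False [0.3899 0.07  ]
amp d False [0.4293 0.2636]
met TL [ 0.401  -0.0536] False
met TR [ 0.4699 -0.0461] False
met BR [ 0.4841 -0.1764] False
met BL [ 0.4174 -0.1809] False
met a False [ 0.4664 -0.0429]
met b False [ 0.4818 -0.1725]
met c False [ 0.4175 -0.1829]
met d False [ 0.3997 -0.0518]
sock a [ 0.4151 -0.0585] False
sock b [ 0.4554 -0.0516] False
sock c [ 0.4596 -0.1029] False
sock d [ 0.4221 -0.1092] False
sock a False [ 0.45   -0.0493]
sock b False [ 0.4589 -0.0998]
sock c False [ 0.4186 -0.1049]
sock d False [ 0.41   -0.0562]
battery studs [ 0.5748 -0.1181] [ 0.5762 -0.1234]
hs top a [0.6466 0.0136] False
hs top b [0.679  0.0215] False
hs top c [ 0.6847 -0.0133] False
hs top d [ 0.6515 -0.0286] False
carton top a [ 0.6289 -0.1979] False
carton top b [ 0.6592 -0.1902] False
carton top c [ 0.6742 -0.2378] False
carton top d [ 0.6466 -0.2504] False
trans flange [ 0.5778 -0.2115] [ 0.5754 -0.2111]
tr t [ 0.5707 -0.1937] False
tr r [ 0.5888 -0.2139] False
tr b [ 0.5825 -0.2288] False
tr l [ 0.5644 -0.2098] False
cap top [0.6678 0.0829] [0.666  0.0935]
smallcap [ 0.5827 -0.0013] [0.5779 0.0014]
knob [ 0.6469 -0.1034] [ 0.6426 -0.0988]
tee [0.5634 0.1025] [0.5622 0.1027]
turq1 [0.3973 0.0052] [0.4717 0.007 ]
turq2 [0.4685 0.0072] [0.3981 0.0056]
blue [ 0.3601 -0.2036] False
vise handle [ 0.4718 -0.2421] False
vise handle [ 0.5333 -0.2844] False
```

```bash
python3 - <<'E'
from h import *
from scipy.spatial.transform import Rotation as Ro
s=monitor.read_state();T=Ro.from_rotvec(s['orientation']).as_matrix();print(T.round(3))
m=load('wrist0.png');R=cv2.Rodrigues(np.array(m['rvec'],float))[0];c=-R.T@np.array(m['tvec'])
print('cam in tool',T.T@(c-s['tool_pos']),'axis in tool',T.T@R[2],T.T@R[0])
def yaw(a,b): return np.degrees(np.arctan2(-(b-a)[0],(b-a)[1]))
E
```

```text
[[-0.907  0.421 -0.001]
 [ 0.421  0.907 -0.001]
 [ 0.    -0.001 -1.   ]]
cam in tool [ 0.07574202  0.0004278  -0.1659857 ] axis in tool [-2.77748190e-01 -5.61260016e-04  9.60653750e-01] [-1.24372250e-03  9.99999201e-01  2.24657316e-04]
```

Choices: transistor = diamond with pins at c1(430,486) (the T shape at (380,147) is the tee); battery = gold/black at c1(415,355) (not the turquoise ones at (145,222), (250,220) nor the blue at (55,475)); large capacitor = blue at (527,142) (black small one at (417,237)). Both cameras agree within 2–5 mm. Now moving over the scene for refined wrist views.

Emit:
arm_command(
  deltas=[
    [[0.9, -3.4, 0, 0, 0, -5.4], [0.9, -3.4, 0, 0, 0, -5.4], [0.9, -3.4, 0, 0, 0, -5.4], [0.9, -3.4, 0, 0, 0, -5.4], [0.9, -3.4, 0, 0, 0, -5.4], [0.9, -3.4, 0, 0, 0, -5.4], [0.9, -3.4, 0, 0, 0, -5.4], [0.9, -3.4, 0, 0, 0, -5.4], [0.9, -3.4, 0, 0, 0, -5.4], [0.9, -3.4, 0, 0, 0, -5.4], [0.9, -3.4, 0, 0, 0, -5.4], [0.9, -3.0, 0, 0, 0, -5.4]],
  ],
)

```text
t: 1.15
tool_pos: [0.3606, 0.1383, 0.2186]
orientation: [2.221, 2.222, 0.0]
force: [0.9, 0.2, -0.8]
opening: 0.0929
gripper_force: 0.0
```

Emit:
arm_command(
  deltas=[
    [[3.4, 0, -1.2, 0, 0, 0], [3.4, 0, -1.2, 0, 0, 0], [3.4, 0, -1.2, 0, 0, 0], [3.4, 0, -1.2, 0, 0, 0], [3.4, 0, -1.2, 0, 0, 0], [0, 0, 0, 0, 0, 0], [0, 0, 0, 0, 0, 0], [0, 0, 0, 0, 0, 0]],
  ],
)

```text
t: 1.82
tool_pos: [0.5301, 0.1401, 0.1582]
orientation: [-2.215, -2.226, 0.002]
force: [-0.7, -0.6, 0.5]
opening: 0.0929
gripper_force: 0.0
```

```bash
python3 - <<'E'
from h import *
from scipy.spatial.transform import Rotation as Ro
m,im=snap('wrist','w1.png');s=monitor.read_state();T=Ro.from_rotvec(s['orientation']).as_matrix();print(s['t'],s['tool_pos'],T.round(3))
cv2.imwrite('pics/w1b.png',cv2.resize(im,(800,600),interpolation=cv2.INTER_CUBIC))
E
```

```text
1.8667 [0.53031339 0.14036185 0.159382  ] [[-0.005  1.     0.001]
 [ 1.     0.005  0.   ]
 [ 0.     0.001 -1.   ]]
```

View pics/w1b.png

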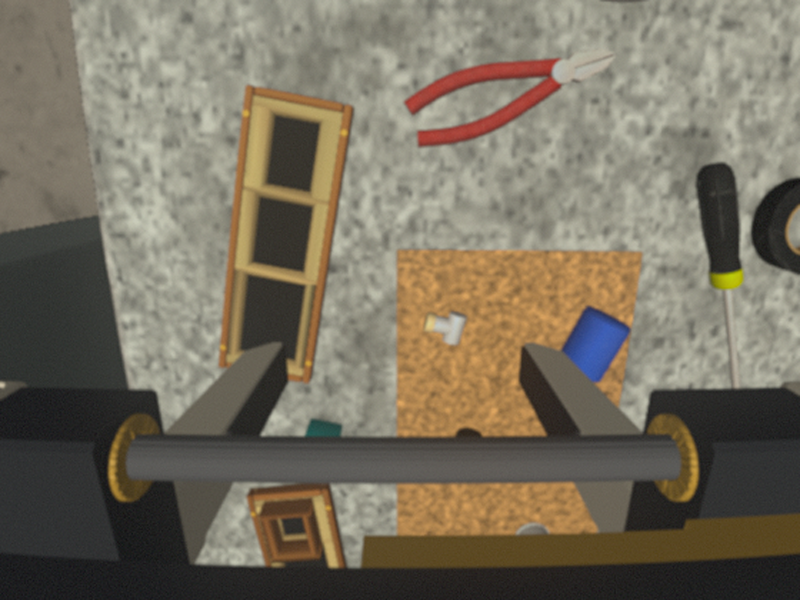

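Emit:
arm_command(
  deltas=[
    [[0, -3, 0, 0, 0, 0], [0, -3, 0, 0, 0, 0], [0, -3, 0, 0, 0, 0], [0, -3, 0, 0, 0, 0], [0, -3, 0, 0, 0, 0], [0, -3, 0, 0, 0, 0], [0, -3, 0, 0, 0, 0], [0, -3, 0, 0, 0, 0], [0, 0, 0, 0, 0, 0], [0, 0, 0, 0, 0, 0], [0, 0, 0, 0, 0, 0]],
  ],
)

```text
t: 2.78
tool_pos: [0.5308, -0.0992, 0.1602]
orientation: [2.215, 2.225, 0.003]
force: [0.2, 0.8, -0.7]
opening: 0.0932
gripper_force: 0.0
```

```bash
python3 - <<'E'
from h import *
from scipy.spatial.transform import Rotation as Ro
m,im=snap('wrist','w2.png');s=monitor.read_state();T=Ro.from_rotvec(s['orientation']).as_matrix();print(s['t'],s['tool_pos'],T.round(3))
cv2.imwrite('pics/w2b.png',cv2.resize(im,(800,600),interpolation=cv2.INTER_CUBIC))
E
```

```text
2.8333 [ 0.53077946 -0.09876152  0.15981962] [[-0.006  1.     0.002]
 [ 1.     0.006 -0.   ]
 [-0.     0.002 -1.   ]]
```

View pics/w2b.png

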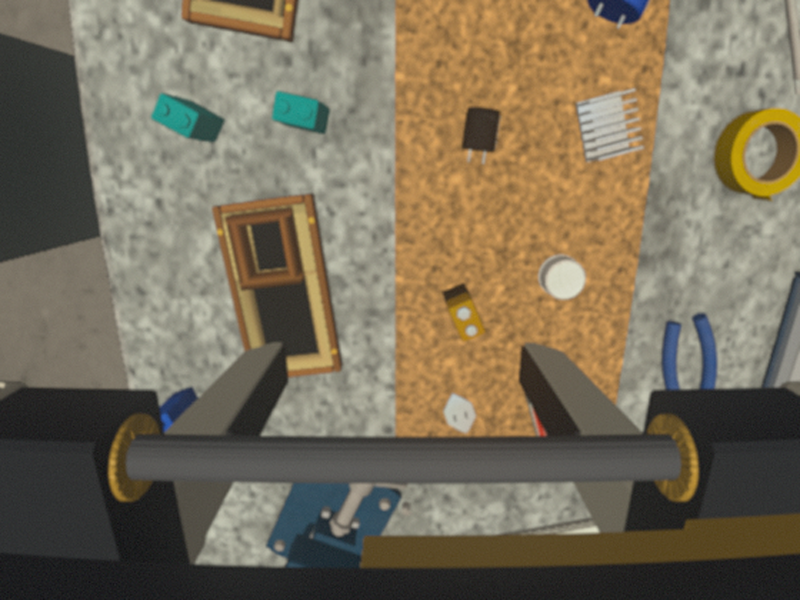

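Wrist views (800x600): w1 shows the amp tray corners (248,87),(352,106),(309,381),(220,367) and the blue capacitor around (596,345); w2 shows the meter tray (214,208),(312,195),(340,372), heat sink ~(610,125), battery studs (463,314)/(471,330) and transistor (459,412); the carton is hidden.

```bash
python3 - <<'E'
from h import *
for f in ['w1','w2']:
    m=load(f+'.png')
    D={'w1':dict(amp=([(248,87),(352,106),(309,381),(220,367)],.011),capsil=([(593,308),(629,330),(597,381),(563,360)],.0195),tee=([(445,327)],.01)),
     'w2':dict(met=([(214,208),(312,195),(340,372)],.011),sock=([(229,213),(292,209),(304,281),(239,288)],.027),hs=([(576,102),(635,90),(642,150),(587,160)],.026),studs=([(463,314),(471,330)],.047),batt=([(446,304),(470,295),(485,331),(463,342)],.046),tr=([(458,393),(475,411),(459,432),(444,414)],.0102),pins=([(455,413),(464,413)],.02),ampb=([(182,20),(292,40)],.011),turq=([(173,103),(298,106)],.046),smallcap=([(482,128)],.02),knob=([(564,278)],.018))}[f]
    for k,(p,z) in D.items():
        q=w(m,(np.array(p)+.5)*.7-.5,z)[:,:2]; print(k,q.round(4).tolist(),'c',q.mean(0).round(4))
E
```

```text
amp [[0.4308, 0.2652], [0.4979, 0.253], [0.4599, 0.057], [0.3922, 0.068]] c [0.4452 0.1608]
capsil [[0.6667, 0.119], [0.6956, 0.1023], [0.6771, 0.0615], [0.6493, 0.0788]] c [0.6722 0.0904]
tee [[0.5624, 0.101]] c [0.5624 0.101 ]
met [[0.4017, -0.0519], [0.4703, -0.0433], [0.4849, -0.1755]] c [ 0.4523 -0.0902]
sock [[0.418, -0.0537], [0.4599, -0.0513], [0.4651, -0.0998], [0.4199, -0.1049]] c [ 0.4407 -0.0774]
hs [[0.6403, 0.016], [0.6774, 0.0241], [0.6864, -0.0121], [0.6508, -0.0191]] c [0.6637 0.0022]
studs [[0.5715, -0.1165], [0.5772, -0.1276]] c [ 0.5744 -0.122 ]
batt [[0.5603, -0.11], [0.5756, -0.1039], [0.5867, -0.1286], [0.5725, -0.1364]] c [ 0.5738 -0.1198]
tr [[0.5757, -0.1936], [0.5897, -0.2095], [0.5779, -0.2285], [0.5653, -0.2121]] c [ 0.5771 -0.2109]
pins [[0.5727, -0.2053], [0.5796, -0.2054]] c [ 0.5761 -0.2054]
ampb [[0.3918, 0.0671], [0.4617, 0.0539]] c [0.4268 0.0605]
turq [[0.3974, 0.0127], [0.4712, 0.01]] c [0.4343 0.0113]
smallcap [[0.5829, -0.0001]] c [ 5.829e-01 -1.000e-04]
knob [[0.6462, -0.0994]] c [ 0.6462 -0.0994]
```

```bash
python3 - <<'E'
from h import *
m=load('scene0.png');ms=load('side0.png')
print(w(m,np.array([(365,193),(512,165),(265,205),(332,198)])*.7,0).round(3))
print(w(m,np.array([(575,265),(600,225)])*.7,.05).round(3))
E
```

```text
[[ 0.851 -0.11   0.   ]
 [ 0.825 -0.406  0.   ]
 [ 0.888  0.059  0.   ]
 [ 0.86  -0.052  0.   ]]
[[ 0.46  -0.244  0.05 ]
 [ 0.526 -0.347  0.05 ]]
```

Emit:
arm_command(
  deltas=[
    [[2.5, -3.3, -1, 0, 0, 0], [2.5, -3.3, -1, 0, 0, 0], [2, -3.4, -1, 0, 0, 0], [0, -3.0, 0, 0, 0, 0], [0, 0, 0, 0, 0, 0], [0, 0, 0, 0, 0, 0], [0, 0, 0, 0, 0, 0]],
  ],
)

```text
t: 3.42
tool_pos: [0.5998, -0.2267, 0.1293]
orientation: [-2.215, -2.228, -0.001]
force: [-0.4, -0.5, 0.8]
opening: 0.0926
gripper_force: 0.0
```

```bash
python3 - <<'E'
from h import *
m,im=snap('wrist','w3.png');s=monitor.read_state();print(s['t'],s['tool_pos'])
cv2.imwrite('pics/w3b.png',cv2.resize(im,(800,600),interpolation=cv2.INTER_CUBIC))
E
```

```text
3.4667 [ 0.59988689 -0.22648088  0.12957895]
```

View pics/w3b.png

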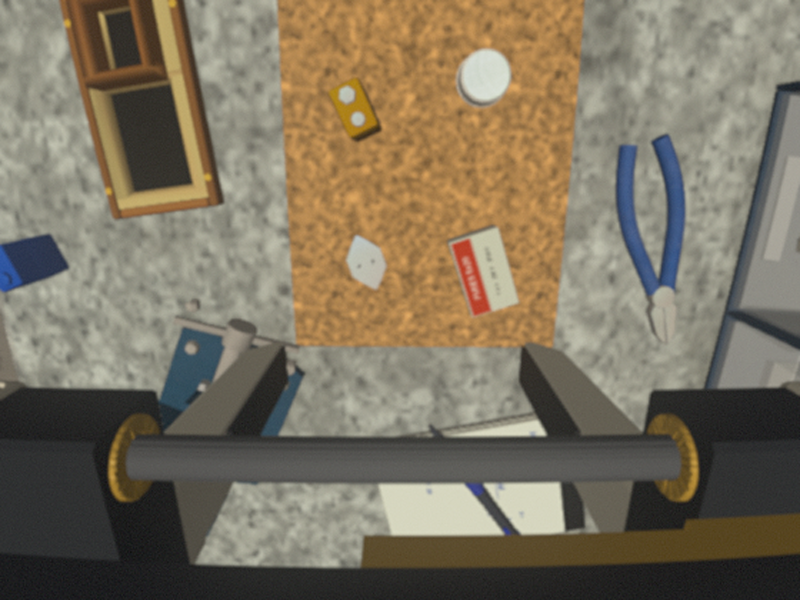

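```bash
python3 - <<'E'
from h import *
m=load('w3.png')
D=dict(carton=([(449,240),(496,227),(518,301),(474,315)],.016),batt=([(330,92),(357,78),(379,125),(356,139)],.046),studs=([(347,94),(358,119)],.047),tr=([(352,237),(386,262),(379,289),(348,264)],.0102),pins=([(360,266),(373,262)],.02),metr=([(222,206),(116,217)],.011),knob=([(488,76)],.018))
for k,(p,z) in D.items():
    q=w(m,(np.array(p)+.5)*.7-.5,z)[:,:2]; print(k,q.round(4).tolist(),'c',q.mean(0).round(4))
    if len(q)==4: print([round(float(x),1) for x in (np.linalg.norm(q[0]-q[1])*1e3,np.linalg.norm(q[1]-q[2])*1e3,np.degrees(np.arctan2((q[1]-q[2])[1],(q[1]-q[2])[0]))-90,np.degrees(np.arctan2((q[0]-q[3])[1],(q[0]-q[3])[0]))-90)])
E
```

```text
carton [[0.6296, -0.1956], [0.6584, -0.1874], [0.6756, -0.235], [0.6475, -0.2446]] c [ 0.6528 -0.2156]
[29.9, 50.6, 19.8, 20.0]
batt [[0.5633, -0.1143], [0.5772, -0.1076], [0.5883, -0.1305], [0.5762, -0.1375]] c [ 0.5762 -0.1225]
[15.5, 25.4, 25.7, 29.1]
studs [[0.5721, -0.1155], [0.5775, -0.1277]] c [ 0.5748 -0.1216]
tr [[0.5689, -0.1949], [0.5903, -0.211], [0.5857, -0.2289], [0.5659, -0.2124]] c [ 0.5777 -0.2118]
[26.7, 18.6, -14.5, -9.8]
pins [[0.5745, -0.2115], [0.5826, -0.2089]] c [ 0.5786 -0.2102]
metr [[0.4881, -0.1754], [0.4183, -0.1818]] c [ 0.4532 -0.1786]
knob [[0.6488, -0.1013]] c [ 0.6488 -0.1013]
```

Carton at (0.6527,−0.2165) yaw 19.5°, sizes match (30×51 vs 32×52). Grasp it.

Emit:
arm_command(
  deltas=[
    [[1.3, 0.3, -1, 0, 0, 4.8], [1.3, 0.3, -1, 0, 0, 4.8], [1.3, 0.2, -1, 0, 0, 4.8], [1.4, 0.2, -1, 0, 0, 4.8], [0, 0, -2, 0, 0, 0], [0, 0, -2, 0, 0, 0], [0, 0, -2, 0, 0, 0], [0, 0, -1, 0, 0, 0], [0, 0, -0.5, 0, 0, 0], [0, 0, -0.4, 0, 0, 0], [0, 0, 0, 0, 0, 0], [0, 0, 0, 0, 0, 0]],
  ],
  gripper=0.3,
  squeeze=12,
)

```text
t: 4.47
tool_pos: [0.6534, -0.2184, 0.0114]
orientation: [1.812, 2.564, 0.001]
force: [-0.1, -0.8, 0.5]
opening: 0.0604
gripper_force: 0.0
```

Emit:
arm_command(
  deltas=[
    [[0, 0, 0, 0, 0, 0], [0, 0, 0, 0, 0, 0], [0, 0, 0, 0, 0, 0], [0, 0, 0, 0, 0, 0], [0, 0, 0, 0, 0, 0], [0, 0, 0, 0, 0, 0]],
  ],
  gripper=-1,
)

```text
t: 4.97
tool_pos: [0.6528, -0.2185, 0.0104]
orientation: [1.813, 2.565, 0.0]
force: [-0.8, 0.2, 0.9]
opening: 0.0318
gripper_force: 12.0
```

Emit:
arm_command(
  deltas=[
    [[0, 0, 2, 0, 0, 0], [0, 0, 3.5, 0, 0, 0], [-1, 0.5, 2.5, 0, 0, -1.6], [-2.8, 1.1, 0, 0, 0, -1.6], [-2.8, 1.1, 0, 0, 0, -1.6], [-2.8, 1.1, 0, 0, 0, -1.6], [-2.8, 1.1, 0, 0, 0, -1.6], [-2.8, 1.1, 0, 0, 0, -1.6], [-2.8, 1.1, -1.5, 0, 0, -1.5], [-2.4, 1, -1.5, 0, 0, -1.5], [-0.5, 0, -1, 0, 0, 0], [0, 0, 0, 0, 0, 0]],
  ],
)

```text
t: 5.97
tool_pos: [0.4427, -0.1363, 0.0476]
orientation: [-2.081, -2.348, 0.002]
force: [-0.8, 0.2, -0.2]
opening: 0.0323
gripper_force: 12.0
```

Emit:
arm_command(
  deltas=[
    [[0, 0, 0, 0, 0, 0], [0, 0, 0, 0, 0, 0], [0, 0, 0, 0, 0, 0]],
  ],
)

```text
t: 6.22
tool_pos: [0.4476, -0.1383, 0.0515]
orientation: [2.082, 2.349, 0.001]
force: [-0.4, 0.8, 0.3]
opening: 0.0317
gripper_force: 12.0
```

```bash
python3 - <<'E'
from h import *
m,im=snap('wrist','w4.png');s=monitor.read_state();print(s['t'],s['tool_pos'],s['orientation'])
cv2.imwrite('pics/w4b.png',cv2.resize(im[60:350,100:460],(744,600),interpolation=cv2.INTER_CUBIC))
print(600/290,744/360)
E
```

```text
6.2667 [ 0.44737359 -0.13816287  0.05128713] [2.08254978e+00 2.34939799e+00 1.11534971e-03]
2.0689655172413794 2.066666666666667
```

View pics/w4b.png

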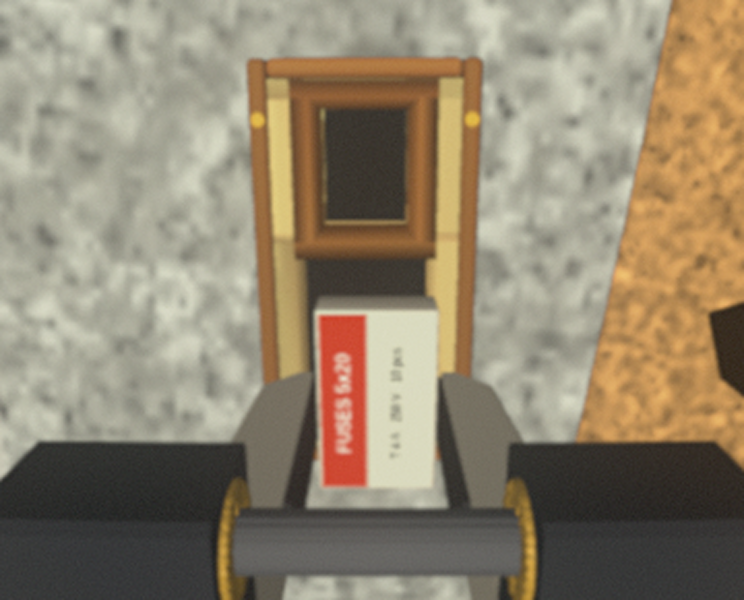

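```bash
python3 - <<'E'
from h import *
m=load('w4.png')
D=dict(tray=([(249,59),(482,59)],.011),sides=([(264,378),(470,375)],.011),sock=([(292,82),(437,82),(434,256),(297,256)],.027),sockin=([(315,100),(412,100),(409,225),(320,225)],.027),carton=([(314,308),(437,308),(436,488),(322,488)],.0573))
for k,(p,z) in D.items():
    q=w(m,(np.array(p)+.5)/2.068-.5+[100,60],z)[:,:2]; print(k,q.round(4).tolist(),'c',q.mean(0).round(4))
th=np.radians(6.9)
ey=np.array([-np.sin(th),np.cos(th)])
t=w(m,(np.array([(249,59),(482,59)])+.5)/2.068-.5+[100,60],.011)[:,:2].mean(0)
print('tray c',t-.067*ey)
E
```

```text
tray [[0.4003, -0.0511], [0.4692, -0.0428]] c [ 0.4347 -0.0469]
sides [[0.4123, -0.1526], [0.4814, -0.1433]] c [ 0.4469 -0.1479]
sock [[0.4156, -0.0566], [0.4554, -0.0519], [0.4616, -0.1007], [0.4213, -0.1055]] c [ 0.4385 -0.0787]
sockin [[0.4224, -0.0607], [0.4492, -0.0575], [0.453, -0.0925], [0.4272, -0.0955]] c [ 0.4379 -0.0765]
carton [[0.4296, -0.1115], [0.4607, -0.1078], [0.468, -0.1596], [0.4366, -0.1633]] c [ 0.4487 -0.1356]
tray c [ 0.44279717 -0.11345926]
```

Emit:
arm_command(
  deltas=[
    [[-0.25, 0, -0.7, 0, 0, 0], [0, 0, -1, 0, 0, 0], [0, 0, -1, 0, 0, 0], [0, 0, -0.5, 0, 0, 0], [0, 0, -0.3, 0, 0, 0], [0, 0, -0.2, 0, 0, 0], [0, 0, 0, 0, 0, 0], [0, 0, 0, 0, 0, 0]],
  ],
)

```text
t: 6.93
tool_pos: [0.4431, -0.1374, 0.0129]
orientation: [-2.084, -2.351, 0.0]
force: [-0.2, 0.1, -0.4]
opening: 0.0318
gripper_force: 12.0
```

Emit:
arm_command(
  deltas=[
    [[0, 0, 0, 0, 0, 0], [0, 0, 0, 0, 0, 0], [0, 0, 0, 0, 0, 0], [0, 0, 2, 0, 0, 0], [0, 0, 4, 0, 0, 0], [0, 0, 4, 0, 0, 0], [3, 0, 0, 0, 0, 3], [3, 0, 0, 0, 0, 3], [3, 0, 0, 0, 0, 3], [2, 0, 0, 0, 0, 3], [2, 0, 0, 0, 0, 3], [0, 0, 0, 0, 0, 3]],
  ],
  gripper=0.1,
)

```text
t: 7.93
tool_pos: [0.576, -0.1373, 0.1131]
orientation: [1.686, 2.649, 0.001]
force: [-0.2, -0.7, 0.3]
opening: 0.0509
gripper_force: 0.0
```

```bash
python3 - <<'E'
from h import *
m,im=snap('wrist','w5.png');s=monitor.read_state();print(s['t'],s['tool_pos'],s['orientation'])
cv2.imwrite('pics/w5b.png',cv2.resize(im,(800,600),interpolation=cv2.INTER_CUBIC))
E
```

```text
7.9833 [ 0.57450171 -0.13720255  0.11280647] [1.68107319e+00 2.65381494e+00 2.65595266e-04]
```

View pics/w5b.png

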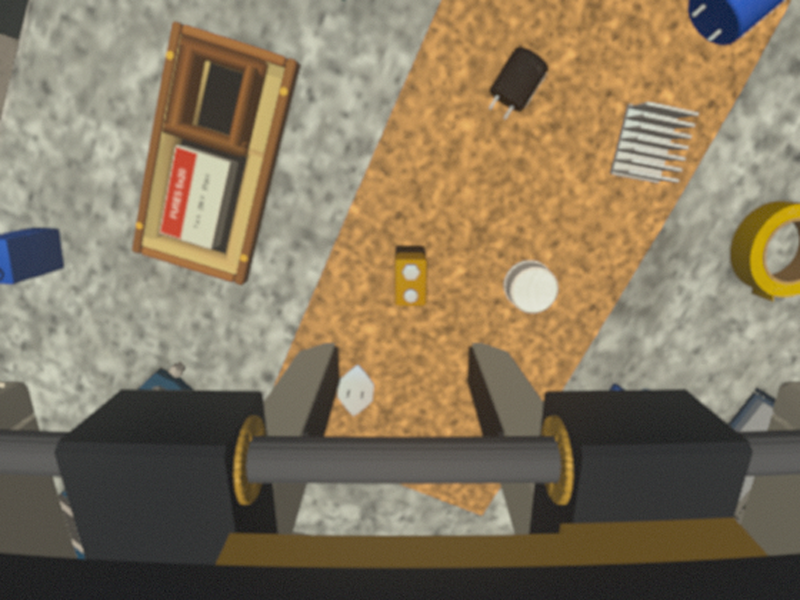

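Carton lies in its pocket; battery (411,282) and transistor (356,390) appear aligned with the tool now (yaw ≈25°).

```bash
python3 - <<'E'
from h import *
m=load('w5.png')
D=dict(batt=([(395,256),(427,256),(426,305),(396,305)],.046),studs=([(410,271),(410,296)],.047),tr=([(355,365),(374,388),(356,414),(338,390)],.0102),hsbase=([(612,174),(629,103)],.026))
for k,(p,z) in D.items():
    q=w(m,(np.array(p)+.5)*.7-.5,z)[:,:2]; print(k,q.round(4).tolist(),'c',q.mean(0).round(4))
E
```

```text
batt [[0.5609, -0.1118], [0.5761, -0.1048], [0.5873, -0.1291], [0.5726, -0.1359]] c [ 0.5742 -0.1204]
studs [[0.5713, -0.1156], [0.5772, -0.1279]] c [ 0.5742 -0.1218]
tr [[0.57, -0.1946], [0.5878, -0.2045], [0.5847, -0.2274], [0.5669, -0.2159]] c [ 0.5774 -0.2106]
hsbase [[0.6508, -0.0236], [0.64, 0.0121]] c [ 0.6454 -0.0058]
```

Emit:
arm_command(
  deltas=[
    [[0, 0.8, -1.5, 0, 0, 0], [0, 0.8, -1.5, 0, 0, 0], [0, 0, -1.5, 0, 0, 0], [0, 0, -1.5, 0, 0, 0], [0, 0, -1.5, 0, 0, 0], [0, 0, -1, 0, 0, 0], [0, 0, 0, 0, 0, 0], [0, 0, 0, 0, 0, 0], [0, 0, 0, 0, 0, 0]],
  ],
)

```text
t: 8.73
tool_pos: [0.5737, -0.1216, 0.0291]
orientation: [1.691, 2.647, 0.0]
force: [0.3, -0.3, 0.4]
opening: 0.0515
gripper_force: 0.0
```

Emit:
arm_command(
  deltas=[
    [[0, 0, 0, 0, 0, 0], [0, 0, 0, 0, 0, 0], [0, 0, 0, 0, 0, 0], [0, 0, 0, 0, 0, 0], [0, 0, 0, 0, 0, 0], [0, 0, 0, 0, 0, 0], [0, 0, 0, 0, 0, 0], [0, 0, 0, 0, 0, 0]],
  ],
  gripper=-1,
  squeeze=15,
)

```text
t: 9.4
tool_pos: [0.5732, -0.1214, 0.0282]
orientation: [1.69, 2.648, 0.0]
force: [-0.0, 0.2, 1.9]
opening: 0.0179
gripper_force: 15.0
```

Emit:
arm_command(
  deltas=[
    [[0, 0, 2, 0, 0, 0], [0, 0, 2.5, 0, 0, 0], [-1.5, 0.5, 1.5, 0, 0, -2.5], [-2.5, 0.8, 0, 0, 0, -3.1], [-2.5, 0.8, 0, 0, 0, -3.1], [-2.5, 0.8, 0, 0, 0, -3.1], [-2.5, 0.8, 0, 0, 0, -3.1], [-1.95, 0.5, 0, 0, 0, -3.1], [0, 0, 0, 0, 0, 0], [0, 0, 0, 0, 0, 0], [0, 0, 0, 0, 0, 0], [0, 0, 0, 0, 0, 0]],
  ],
)

```text
t: 10.4
tool_pos: [0.4397, -0.0797, 0.0885]
orientation: [2.083, 2.351, 0.001]
force: [0.6, -0.6, -0.1]
opening: 0.0179
gripper_force: 15.0
```

```bash
python3 - <<'E'
from h import *
m,im=snap('wrist','w6.png');s=monitor.read_state();print(s['t'],s['tool_pos'],s['orientation'])
cv2.imwrite('pics/w6b.png',cv2.resize(im[130:370,140:440],(750,600),interpolation=cv2.INTER_CUBIC))
E
```

```text
10.45 [ 0.43958318 -0.07971764  0.08835323] [2.08302602e+00 2.35093059e+00 4.67428571e-04]
```

View pics/w6b.png

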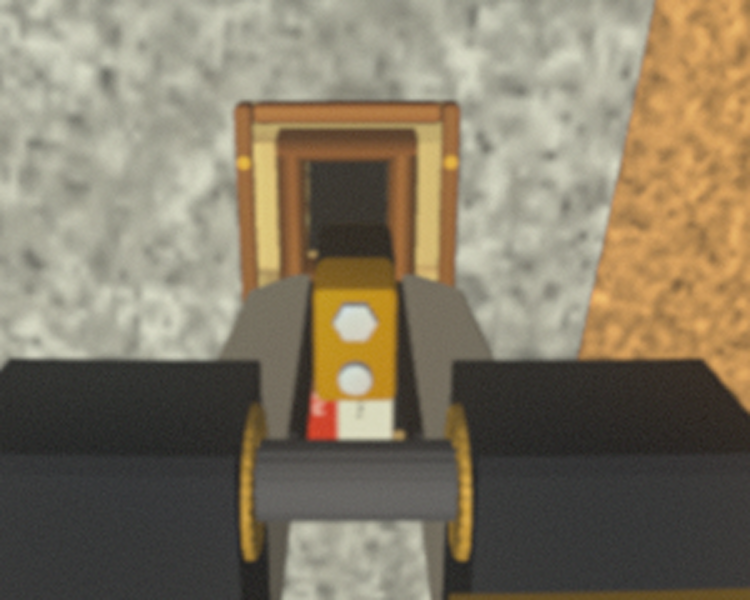

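```bash
python3 - <<'E'
from h import *
m=load('w6.png');th=np.radians(6.9);ey=np.array([-np.sin(th),np.cos(th)]);ex=np.array([ey[1],-ey[0]])
W=lambda p,z:w(m,(np.array(p)+.5)/2.5-.5+[140,130],z)[:,:2]
t=W([(236,102),(459,101)],.011).mean(0)-.067*ey; print('tray',t,'sock',t+.0345*ey)
for k,(p,z) in dict(batt=([(314,288),(396,288),(395,399),(314,399)],.106),studs=([(355,322),(355,379)],.1082),front=([(318,232),(392,232)],.062)).items():
    q=W(p,z);print(k,q.round(4).tolist(),q.mean(0).round(4),((q.mean(0)-t)@np.c_[ex,ey]).round(4))
print(((np.array([.4396,-.0797])-t)@np.c_[ex,ey]).round(4))
E
```

```text
tray [ 0.44250885 -0.11192663] sock [ 0.43836413 -0.0776765 ]
batt [[0.431, -0.0676], [0.4474, -0.0656], [0.4506, -0.0908], [0.4336, -0.0929]] [ 0.4407 -0.0792] [0.0021 0.0327]
studs [[0.44, -0.073], [0.4415, -0.0859]] [ 0.4407 -0.0794] [0.0022 0.0325]
front [[0.4303, -0.071], [0.4491, -0.0688]] [ 0.4397 -0.0699] [0.0022 0.0421]
[0.001  0.0323]
```

Emit:
arm_command(
  deltas=[
    [[-0.17, 0.18, -1, 0, 0, 0], [0, 0, -1, 0, 0, 0], [0, 0, -1, 0, 0, 0], [0, 0, -0.5, 0, 0, 0], [0, 0, -0.5, 0, 0, 0], [0, 0, -0.5, 0, 0, 0], [0, 0, -0.5, 0, 0, 0], [0, 0, -0.4, 0, 0, 0], [0, 0, -0.2, 0, 0, 0], [0, 0, 0, 0, 0, 0], [0, 0, 0, 0, 0, 0]],
  ],
)

```text
t: 11.37
tool_pos: [0.437, -0.0776, 0.0322]
orientation: [2.084, 2.351, 0.0]
force: [0.3, -0.1, -0.6]
opening: 0.0177
gripper_force: 15.0
```

Emit:
arm_command(
  deltas=[
    [[0, 0, 0, 0, 0, 0], [0, 0, 0, 0, 0, 0], [0, 0, 0, 0, 0, 0], [0, 0, 2, 0, 0, 0], [0, 0, 3, 0, 0, 0], [0, 0, 3, 0, 0, 0], [2, -2, 0, 0, 0, 3], [2.5, -2.5, 0, 0, 0, 3], [2.5, -2.5, 0, 0, 0, 3], [2.5, -2.5, 0, 0, 0, 3], [2.5, -2.5, 0, 0, 0, 3], [2.0, -1.3, 0, 0, 0, 3]],
  ],
  gripper=0.0,
)

```text
t: 12.37
tool_pos: [0.5784, -0.2134, 0.1122]
orientation: [1.688, 2.648, -0.001]
force: [0.0, -0.1, 1.0]
opening: 0.0465
gripper_force: 0.0
```

Emit:
arm_command(
  deltas=[
    [[0, -2, -1, 0, 0, 0], [0, 0, 0, 0, 0, 0], [0, 0, 0, 0, 0, 0], [0, 0, 0, 0, 0, 0]],
  ],
)

```text
t: 12.7
tool_pos: [0.5765, -0.2301, 0.1019]
orientation: [-1.691, -2.647, -0.0]
force: [0.2, -0.0, 0.4]
opening: 0.0471
gripper_force: 0.0
```

```bash
python3 - <<'E'
from h import *
m,im=snap('wrist','w7.png');s=monitor.read_state();print(s['t'],s['tool_pos'],s['orientation'])
cv2.imwrite('pics/w7b.png',cv2.resize(im[0:330,60:500],(800,600),interpolation=cv2.INTER_CUBIC))
E
```

```text
12.75 [ 0.57671913 -0.22985973  0.10228504] [-1.69046370e+00 -2.64769231e+00 -4.31621238e-04]
```

View pics/w7b.png

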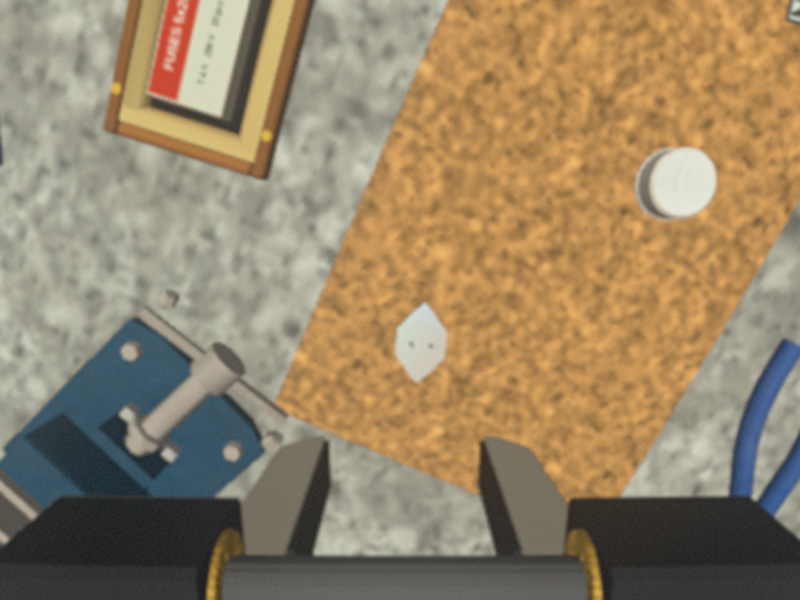

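```bash
python3 - <<'E'
from h import *
m=load('w7.png');W=lambda p,z:w(m,(np.array(p)+.5)*.55-.5+[60,0],z)[:,:2]
for k,(p,z) in dict(tr=([(425,303),(446,340),(417,382),(395,340)],.0102),pins=([(411,345),(432,345)],.02)).items():
    q=W(p,z);print(k,q.round(4).tolist(),q.mean(0).round(4)); 
    if len(q)==4: d=q[0]-q[2]; print(np.degrees(np.arctan2(-d[0],d[1])),np.linalg.norm(d),np.linalg.norm(q[1]-q[3]))
# vise top right-near jaw corner: scene800 (645,243)?, use triangulation by intersecting rays
def ray(m,p):
    n=und(m,p);R=cv2.Rodrigues(np.array(m['rvec'],float))[0];c=-R.T@np.array(m['tvec'],float);d=np.r_[n[0],1]@R;return c,d/np.linalg.norm(d)
def tri(a,b):
    (c,d),(e,f)=a,b;A=np.c_[d,-f];x=np.linalg.lstsq(A,e-c,rcond=None)[0];p,q=c+x[0]*d,e+x[1]*f;return (p+q)/2,np.linalg.norm(p-q)
ms=load('side0.png');mc=load('scene0.png')
print(tri(ray(ms,(234,319)),ray(mc,(np.array([597,222]))*.7)))
print(tri(ray(ms,(275,331)),ray(mc,(np.array([645,240]))*.7)))
E
```

```text
tr [[0.5715, -0.1938], [0.5874, -0.2051], [0.5839, -0.2288], [0.5663, -0.2149]] [ 0.5773 -0.2106]
19.595025949545867 0.03717560604588987 0.023283052901752876
pins [[0.5728, -0.2119], [0.5812, -0.208]] [ 0.577 -0.21 ]
(array([ 0.4636424 , -0.29454982,  0.09430421]), np.float64(0.03258978861794387))
(array([ 0.47744352, -0.3399579 ,  0.07808812]), np.float64(0.07440412869152853))
```

Emit:
arm_command(
  deltas=[
    [[0.1, 1, -1.5, 0, 0, -2.7], [0, 0.9, -1.5, 0, 0, -2.7], [0, 0, -1.5, 0, 0, 0], [0, 0, -1.5, 0, 0, 0], [0, 0, -1.5, 0, 0, 0], [0, 0, -1, 0, 0, 0], [0, 0, -0.6, 0, 0, 0], [0, 0, -0.3, 0, 0, 0], [0, 0, 0, 0, 0, 0], [0, 0, 0, 0, 0, 0], [0, 0, 0, 0, 0, 0]],
  ],
)

```text
t: 13.67
tool_pos: [0.5787, -0.2119, 0.0092]
orientation: [1.812, 2.564, 0.0]
force: [0.1, 0.4, 1.2]
opening: 0.0468
gripper_force: 0.0
```

Emit:
arm_command(
  deltas=[
    [[0, 0, -0.15, 0, 0, 0], [0, 0, 0, 0, 0, 0], [0, 0, 0, 0, 0, 0]],
  ],
)

```text
t: 13.92
tool_pos: [0.5781, -0.2117, 0.0068]
orientation: [1.813, 2.565, 0.0]
force: [1.0, -0.4, -0.5]
opening: 0.0465
gripper_force: 0.0
```

Emit:
arm_command(
  deltas=[
    [[0, 0, 0, 0, 0, 0], [0, 0, 0, 0, 0, 0], [0, 0, 0, 0, 0, 0], [0, 0, 0, 0, 0, 0], [0, 0, 0, 0, 0, 0], [0, 0, 0, 0, 0, 0]],
  ],
  gripper=-1,
  squeeze=8,
)

```text
t: 14.42
tool_pos: [0.5779, -0.2116, 0.0066]
orientation: [-1.813, -2.565, 0.0]
force: [-1.0, 0.2, 0.5]
opening: 0.023
gripper_force: 8.0
```

Emit:
arm_command(
  deltas=[
    [[0, 0, 1.5, 0, 0, 0], [0, 0, 3.5, 0, 0, 0], [0, 1, 4, 0, 0, 0], [-0.6, 3.5, 1, 0, 0, -2], [-0.9, 3.5, 0, 0, 0, -2], [-1, 3.5, 0, 0, 0, -2], [-1, 3.5, 0, 0, 0, -2], [-1, 3.5, 0, 0, 0, -2], [-1, 3.5, 0, 0, 0, -2], [-1, 3.5, 0, 0, 0, -2], [-1, 3.5, 0, 0, 0, -2], [-1, 3.5, 0, 0, 0, -3]],
  ],
)

```text
t: 15.42
tool_pos: [0.4922, 0.115, 0.1068]
orientation: [2.214, 2.229, 0.001]
force: [1.3, 0.8, 0.5]
opening: 0.0224
gripper_force: 8.0
```

Emit:
arm_command(
  deltas=[
    [[-1, 3.5, 0, 0, 0, -4], [-1, 3.5, 0, 0, 0, -4], [-1, 3.0, -1, 0, 0, -3.4], [-0.6, 1.0, -1, 0, 0, 0], [0, 0, -1, 0, 0, 0], [0, 0, 0, 0, 0, 0], [0, 0, 0, 0, 0, 0], [0, 0, 0, 0, 0, 0]],
  ],
)

```text
t: 16.08
tool_pos: [0.4575, 0.2222, 0.0767]
orientation: [2.423, 1.999, -0.0]
force: [-0.4, -0.1, -0.2]
opening: 0.0222
gripper_force: 8.0
```

```bash
python3 - <<'E'
from h import *
m,im=snap('wrist','w8.png');s=monitor.read_state();print(s['t'],s['tool_pos'],s['orientation'])
cv2.imwrite('pics/w8b.png',cv2.resize(im[80:380,100:480],(760,600),interpolation=cv2.INTER_CUBIC))
E
```

```text
16.1333 [0.45782896 0.22233258 0.07704187] [2.42357106e+00 1.99828145e+00 7.76950049e-04]
```

View pics/w8b.png

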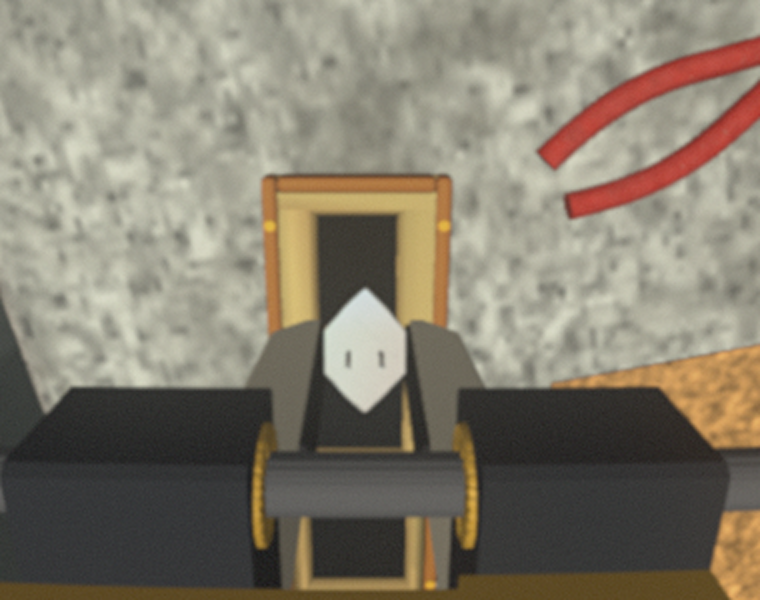

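```bash
python3 - <<'E'
from h import *
m=load('w8.png');th=np.radians(-10.9);ey=np.array([-np.sin(th),np.cos(th)]);ex=np.array([ey[1],-ey[0]])
W=lambda p,z:w(m,(np.array(p)+.5)/2-.5+[100,80],z)[:,:2]
c=W([(262,176),(451,176)],.011);d=c[1]-c[0];print(c,np.degrees(np.arctan2(d[1],d[0])),np.linalg.norm(d))
s=W([(270,328),(444,328)],.011);print('sidemid',s.mean(0),s)
t=c.mean(0)-.1015*ey; print('tray',t)
for n,y in dict(cap=-.056,hs=.0075,tr=.0635).items(): print(n,t+y*ey)
for k,(p,z) in dict(tr=([(365,288),(407,350),(364,413),(322,350)],.079),).items():
    q=W(p,z);print(k,q.round(4).tolist(),q.mean(0).round(4),((q.mean(0)-t)@np.c_[ex,ey]).round(4))
print(((s.mean(0)-t)@np.c_[ex,ey]).round(4))
print(((np.array([.4577,.2223])-t)@np.c_[ex,ey]).round(4))
E
```

```text
[[0.42945851 0.26753778]
 [0.49761001 0.25421722]] -11.059327258378016 0.06944108439061558
sidemid [0.45199931 0.20178389] [[0.41839138 0.20835488]
 [0.48560725 0.1952129 ]]
tray [0.44434107 0.16120869]
cap [0.43375173 0.106219  ]
hs [0.44575929 0.16857338]
tr [0.45634864 0.22356307]
tr [[0.4627, 0.2411], [0.4707, 0.2207], [0.4551, 0.2034], [0.4473, 0.2253]] [0.4589 0.2226] [0.0027 0.063 ]
[-0.0002  0.0413]
[0.0016 0.0625]
```

Emit:
arm_command(
  deltas=[
    [[-0.18, 0.12, -1, 0, 0, 0], [0, 0, -1.5, 0, 0, 0], [0, 0, -1.5, 0, 0, 0], [0, 0, -1, 0, 0, 0], [0, 0, -0.7, 0, 0, 0], [0, 0, -0.4, 0, 0, 0], [0, 0, -0.2, 0, 0, 0], [0, 0, 0, 0, 0, 0], [0, 0, 0, 0, 0, 0], [0, 0, 0, 0, 0, 0]],
  ],
)

```text
t: 16.97
tool_pos: [0.4557, 0.2249, 0.0143]
orientation: [2.422, 2.0, 0.002]
force: [0.5, 0.5, -0.1]
opening: 0.0224
gripper_force: 8.0
```

Emit:
arm_command(
  deltas=[
    [[0, 0, -0.2, 0, 0, 0], [0, 0, 0, 0, 0, 0], [0, 0, 0, 0, 0, 0]],
  ],
)

```text
t: 17.22
tool_pos: [0.4551, 0.2247, 0.0116]
orientation: [2.422, 2.0, 0.0]
force: [0.2, 0.1, -0.4]
opening: 0.0223
gripper_force: 8.0
```

Emit:
arm_command(
  deltas=[
    [[0, 0, 0, 0, 0, 0], [0, 0, 0, 0, 0, 0], [0, 0, 0, 0, 0, 0], [0, 0, 1, 0, 0, 0], [0, 0, 3, 0, 0, 0], [0, 0, 3.5, 0, 0, 0], [2, -2, 3, 0, 0, 0], [3, -3, 0, 0, 0, 4], [3.5, -3.5, 0, 0, 0, 4], [3.5, -3.5, 0, 0, 0, 4], [3, -3.5, 0, 0, 0, 5], [2.5, -2, 0, 0, 0, 6]],
  ],
  gripper=-0.1,
)

```text
t: 18.22
tool_pos: [0.6173, 0.0614, 0.1177]
orientation: [1.971, 2.445, 0.0]
force: [-0.3, 0.7, 0.8]
opening: 0.0419
gripper_force: 0.0
```

Emit:
arm_command(
  deltas=[
    [[0, -2, 0, 0, 0, 0], [0, -2, 0, 0, 0, 0], [0, 0, 0, 0, 0, 0], [0, 0, 0, 0, 0, 0], [0, 0, 0, 0, 0, 0]],
  ],
  gripper=0.4,
)

```text
t: 18.63
tool_pos: [0.6156, 0.0251, 0.1171]
orientation: [1.975, 2.443, 0.001]
force: [-0.1, -0.2, 0.4]
opening: 0.0649
gripper_force: 0.0
```

```bash
python3 - <<'E'
from h import *
m,im=snap('wrist','w9.png');s=monitor.read_state();print(s['t'],s['tool_pos'],s['orientation'],s['opening'])
hsv=cv2.cvtColor(im,cv2.COLOR_BGR2HSV)
def blobs(mask,n):
    k,l,st,c=cv2.connectedComponentsWithStats(mask.astype(np.uint8))
    for i in range(1,k):
        if st[i,4]>150: print(n,st[i].tolist(),c[i].round(1))
blobs((hsv[...,0]>105)&(hsv[...,0]<130)&(hsv[...,1]>150)&(hsv[...,2]>60),'blue')
ms,i2=snap('side','s9.png')
a=cv2.resize(im[0:300,:],(800,429),interpolation=cv2.INTER_CUBIC)
b=cv2.resize(i2[125:300,200:400],None,fx=.98,fy=.98)
cv2.imwrite('pics/w9b.png',np.vstack([a,np.pad(b[:171],((0,0),(0,800-b.shape[1]),(0,0)))]))
E
```

```text
18.6833 [0.61559469 0.02546763 0.11702587] [1.97453613e+00 2.44343424e+00 7.80675929e-04] 0.06492470835778377
blue [332, 110, 61, 63, 1911] [362.4 139.6]
```

View pics/w9b.png

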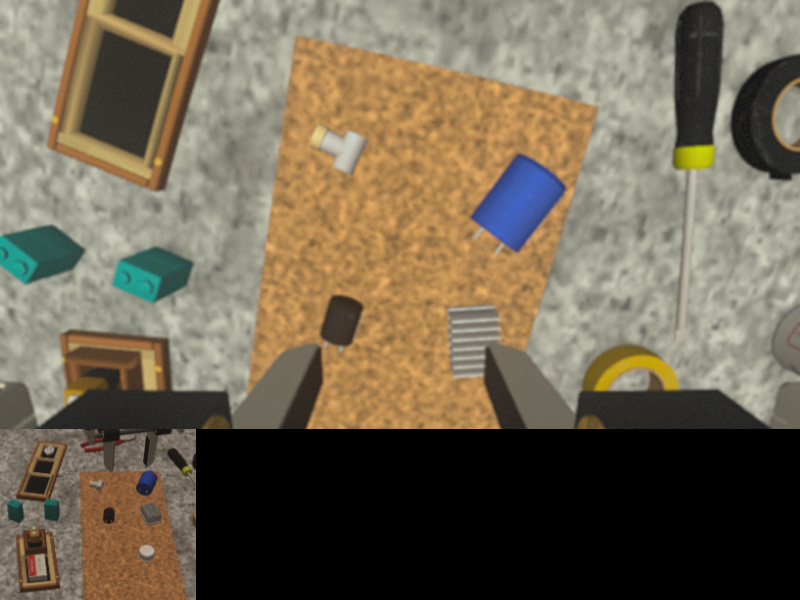

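```bash
python3 - <<'E'
from h import *
m=load('w9.png');W=lambda p,z:w(m,(np.array(p)+.5)*.7-.5,z)[:,:2]
q=W([(522,155),(565,186),(517,250),(472,214)],.0195);print(q.round(4),q.mean(0))
L=lambda a:np.degrees(np.arctan2(-a[0],a[1]))
print('yaw',L(q[0]-q[3]),L(q[1]-q[2]),np.linalg.norm(q[0]-q[3]),np.linalg.norm(q[1]-q[0]))
h=W([(449,307),(496,306),(501,345),(454,378)],.026);print(h.round(4),L(h[0]-h[3]),L(h[1]-h[2]),np.linalg.norm(h[0]-h[3]),np.linalg.norm(h[0]-h[1]))
y=np.radians(15);ey=np.array([-np.sin(y),np.cos(y)]);ex=np.array([ey[1],-ey[0]])
e=(h[0]+h[3])/2+ex*.015; print('hs c',e)
# side view for heat sink from colour? project check
ms=load('side0.png'); print(proj(ms,[[*e,.026]]))
E
```

```text
[[0.6653 0.1188]
 [0.6942 0.1078]
 [0.6772 0.0661]
 [0.6459 0.0809]] [0.67062342 0.09342058]
yaw -27.14201831615536 -22.207172350084683 0.04258943500032139 0.030901137233653946
[[ 0.645   0.0253]
 [ 0.6723  0.0318]
 [ 0.6819  0.0082]
 [ 0.659  -0.0193]] 17.50870722272913 22.27572378942158 0.04676097604982894 0.028033083049287196
hs c [0.66648327 0.00692866]
[[353.36173516 204.84397445]]
```

Emit:
arm_command(
  deltas=[
    [[2.4, -0.4, 0, 0, 0, 1], [2.3, -0.4, 0, 0, 0, 1.5], [0, 0, 0, 0, 0, 0], [0, 0, 0, 0, 0, 0], [0, 0, 0, 0, 0, 0], [0, 0, 0, 0, 0, 0]],
  ],
  gripper=0.9,
)

```text
t: 19.23
tool_pos: [0.6619, 0.0173, 0.1166]
orientation: [-1.921, -2.486, 0.0]
force: [0.2, -0.5, 0.3]
opening: 0.0882
gripper_force: 0.0
```

```bash
cat > seg.py <<'E'
from h import *
import sys
def seg(f):
    m,im=snap('wrist',f);s=monitor.read_state();print(s['t'],s['tool_pos'],s['orientation'],s['opening'])
    hsv=cv2.cvtColor(im,cv2.COLOR_BGR2HSV);H,S,V=[hsv[...,i].astype(int) for i in range(3)]
    cork=((H>5)&(H<25)&(S>90)).astype(np.uint8)
    g=((H>105)&(H<130)&(S>150)&(V>50)).astype(np.uint8)
    hs=(S<60).astype(np.uint8)
    for n,k in (('blue',g),('grey',hs)):
        nb,l,st,c=cv2.connectedComponentsWithStats(cv2.morphologyEx(k,cv2.MORPH_OPEN,np.ones((2,2))))
        for i in range(1,nb):
            if 250<st[i,4]<6000 and st[i,1]+st[i,3]<290 and st[i,0]>0:
                pts=np.argwhere(l==i)[:,::-1].astype(np.float32);r=cv2.minAreaRect(pts);print(n,st[i].tolist(),cv2.boxPoints(r).round(1).tolist())
                q=w(m,cv2.boxPoints(r),.0195 if n=='blue' else .026)[:,:2];d=[q[1]-q[0],q[2]-q[1]];print('   ',q.mean(0).round(4),[ (round(float(np.linalg.norm(x)),4),round(float(np.degrees(np.arctan2(-x[0],x[1]))),1)) for x in d])
seg(sys.argv[1])
E
python3 seg.py w10.png
```

```text
19.2833 [0.66199446 0.01720646 0.11677882] [-1.92079803e+00 -2.48578819e+00  9.93663616e-05] 0.08830947932353599
blue [285, 90, 57, 60, 1678] [[281.1000061035156, 131.3000030517578], [317.1000061035156, 86.30000305175781], [344.20001220703125, 108.0], [308.20001220703125, 153.0]]
    [0.6689 0.0935] [(0.0448, -24.6), (0.0274, -111.9)]
grey [12, 0, 61, 79, 3047] [[7.099999904632568, 66.0], [28.0, -7.099999904632568], [73.5, 5.800000190734863], [52.599998474121094, 79.0]]
    [0.4491 0.1037] [(0.0579, -12.5), (0.037, -93.2)]
grey [503, 47, 28, 43, 918] [[503.0, 47.0], [530.0, 47.0], [530.0, 89.0], [503.0, 89.0]]
    [0.8118 0.1739] [(0.0223, -72.7), (0.0316, -155.6)]
grey [176, 65, 33, 32, 632] [[170.1999969482422, 83.5999984741211], [182.60000610351562, 58.79999923706055], [209.8000030517578, 72.4000015258789], [197.39999389648438, 97.19999694824219]]
    [0.5692 0.1003] [(0.0208, -17.0), (0.0225, -101.8)]
grey [266, 197, 35, 50, 1611] [[266.0, 197.0], [300.0, 197.0], [300.0, 246.0], [266.0, 246.0]]
    [0.6671 0.006 ] [(0.0284, -75.5), (0.0442, -164.5)]
```

Emit:
arm_command(
  deltas=[
    [[0.2, -0.7, -0.5, 0, 0, 0], [0.2, -0.7, -0.5, 0, 0, 0], [0, 0, -1, 0, 0, 0], [0, 0, -1.5, 0, 0, 0], [0, 0, -1.5, 0, 0, 0], [0, 0, -1.5, 0, 0, 0], [0, 0, -1.5, 0, 0, 0], [0, 0, -1.5, 0, 0, 0], [0, 0, -0.8, 0, 0, 0], [0, 0, -0.3, 0, 0, 0], [0, 0, 0, 0, 0, 0], [0, 0, 0, 0, 0, 0]],
  ],
  gripper=0.3,
)

```text
t: 20.28
tool_pos: [0.6671, 0.0026, 0.011]
orientation: [1.921, 2.485, 0.001]
force: [0.6, 0.1, 0.5]
opening: 0.0604
gripper_force: 0.0
```

Emit:
arm_command(
  deltas=[
    [[0, 0, 0, 0, 0, 0], [0, 0, 0, 0, 0, 0], [0, 0, 0, 0, 0, 0], [0, 0, 0, 0, 0, 0], [0, 0, 0, 0, 0, 0], [0, 0, 0, 0, 0, 0], [0, 0, 0, 0, 0, 0]],
  ],
  gripper=-1,
  squeeze=12,
)

```text
t: 20.87
tool_pos: [0.6668, 0.0026, 0.0109]
orientation: [1.921, 2.485, 0.0]
force: [-0.4, 0.1, 2.4]
opening: 0.0299
gripper_force: 11.9
```

Emit:
arm_command(
  deltas=[
    [[0, 0, 1.5, 0, 0, 0], [0, 0, 3.5, 0, 0, 0], [-1, 0.6, 3.5, 0, 0, -2], [-2.8, 2.1, 0, 0, 0, -3], [-2.8, 2.1, 0, 0, 0, -3], [-2.8, 2.1, 0, 0, 0, -3], [-2.8, 2.1, 0, 0, 0, -3], [-2.8, 2.1, 0, 0, 0, -3], [-2.8, 2.1, 0, 0, 0, -3], [-2.8, 2.1, 0, 0, 0, -3], [-1.62, 1.34, 0, 0, 0, -2.5], [0, 0, -1.5, 0, 0, 0]],
  ],
)

```text
t: 21.87
tool_pos: [0.4437, 0.1719, 0.0839]
orientation: [2.422, 1.999, 0.007]
force: [0.9, -0.2, -0.4]
opening: 0.0297
gripper_force: 11.9
```

Emit:
arm_command(
  deltas=[
    [[0, 0, -1.5, 0, 0, 0], [0, 0, 0, 0, 0, 0], [0, 0, 0, 0, 0, 0], [0, 0, 0, 0, 0, 0]],
  ],
)

```text
t: 22.2
tool_pos: [0.445, 0.169, 0.0667]
orientation: [2.423, 2.0, 0.001]
force: [0.4, -0.2, -0.1]
opening: 0.0299
gripper_force: 11.9
```

```bash
python3 seg.py w11.png; python3 - <<'E'
from h import *
im=cv2.imread('pics/w11.png');m=load('w11.png')
# predicted pixels of tray end corners for (0.4444,0.1610,-11deg)
th=np.radians(-11);ey=np.array([-np.sin(th),np.cos(th)]);ex=np.array([ey[1],-ey[0]]);t=np.array([.4444,.1610])
print(proj(m,[[*(t+a*ex+.1015*ey),.011] for a in(-.0355,.0355)]+[[*(t+a*ex-.02*ey),.011] for a in(-.0355,.0355)]).round(1))
E
```

```text
22.25 [0.44533115 0.1690019  0.06685295] [2.42258857e+00 1.99922853e+00 2.07476105e-03] 0.029839110498046263
grey [261, 115, 42, 64, 2596] [[261.0, 178.0], [261.0, 115.0], [302.0, 115.0], [302.0, 178.0]]
    [0.4569 0.2242] [(0.0403, -12.0), (0.0258, -101.0)]
grey [435, 260, 26, 28, 418] [[432.1000061035156, 272.3999938964844], [444.79998779296875, 253.1999969482422], [467.5, 268.29998779296875], [454.70001220703125, 287.5]]
    [0.5614 0.1134] [(0.0169, -36.6), (0.0228, -133.7)]
[[227.6  88.8]
 [334.8  88.9]
 [234.8 257.3]
 [327.8 257.2]]
```

Emit:
arm_command(
  deltas=[
    [[0, 0, -1, 0, 0, 0], [0, 0, -1, 0, 0, 0], [0, 0, -1, 0, 0, 0], [0, 0, -0.8, 0, 0, 0], [0, 0, -0.5, 0, 0, 0], [0, 0, -0.4, 0, 0, 0], [0, 0, -0.3, 0, 0, 0], [0, 0, -0.2, 0, 0, 0], [0, 0, 0, 0, 0, 0], [0, 0, 0, 0, 0, 0], [0, 0, 0, 0, 0, 0]],
  ],
)

```text
t: 23.17
tool_pos: [0.4447, 0.1691, 0.0138]
orientation: [2.422, 2.0, 0.001]
force: [-0.8, -0.7, -0.4]
opening: 0.0298
gripper_force: 12.0
```

Emit:
arm_command(
  deltas=[
    [[0, 0, 0, 0, 0, 0], [0, 0, 0, 0, 0, 0], [0, 0, 0, 0, 0, 0], [0, 0, 2, 0, 0, 0], [0, 0, 4, 0, 0, 0], [1.3, -0.4, 4, 0, 0, -1.5], [3.5, -1, 0.3, 0, 0, -2], [3.5, -1, 0, 0, 0, -2], [3.5, -1, 0, 0, 0, -2], [3.5, -1, 0, 0, 0, -2], [3.5, -1, 0, 0, 0, -2], [3.5, -1, 0, 0, 0, -2]],
  ],
  gripper=0.1,
)

```text
t: 24.17
tool_pos: [0.6688, 0.1044, 0.1158]
orientation: [-2.642, -1.699, -0.0]
force: [0.9, -0.2, 0.4]
opening: 0.051
gripper_force: 0.0
```

Emit:
arm_command(
  deltas=[
    [[0, 0, 0, 0, 0, 0], [0, 0, 0, 0, 0, 0], [0, 0, 0, 0, 0, 0], [0, 0, 0, 0, 0, 0]],
  ],
  gripper=0.7,
)

```text
t: 24.5
tool_pos: [0.6665, 0.1055, 0.1163]
orientation: [-2.64, -1.702, 0.0]
force: [-0.4, -0.2, 0.6]
opening: 0.0734
gripper_force: 0.0
```

```bash
python3 seg.py w12.png
```

```text
24.55 [0.66649888 0.1056646  0.11665808] [2.63999524e+00 1.70281027e+00 6.56711938e-04] 0.07638616279360308
blue [273, 202, 27, 49, 1109] [[272.20001220703125, 202.10000610351562], [297.79998779296875, 201.3000030517578], [299.1000061035156, 249.8000030517578], [273.5, 250.5]]
    [0.6634 0.0877] [(0.0219, -112.8), (0.0451, 157.9)]
grey [401, 24, 37, 46, 1336] [[401.0, 24.0], [437.0, 24.0], [437.0, 69.0], [401.0, 69.0]]
    [0.8144 0.1786] [(0.0273, -112.7), (0.032, 161.5)]
grey [7, 213, 63, 54, 1872] [[5.400000095367432, 227.3000030517578], [49.5, 207.89999389648438], [70.19999694824219, 255.0], [26.100000381469727, 274.3999938964844]]
    [0.4543 0.1685] [(0.0503, -93.2), (0.0457, 168.8)]
```

Emit:
arm_command(
  deltas=[
    [[0.15, -0.7, -0.5, 0, 0, 1], [0, -0.65, -0.5, 0, 0, 0], [0, 0, -1, 0, 0, 0], [0, 0, -1.5, 0, 0, 0], [0, 0, -1.5, 0, 0, 0], [0, 0, -1.5, 0, 0, 0], [0, 0, -1.5, 0, 0, 0], [0, 0, -1.5, 0, 0, 0], [0, 0, -0.7, 0, 0, 0], [0, 0, -0.3, 0, 0, 0], [0, 0, 0, 0, 0, 0], [0, 0, 0, 0, 0, 0]],
  ],
)

```text
t: 25.55
tool_pos: [0.6693, 0.0916, 0.0115]
orientation: [2.626, 1.724, 0.001]
force: [0.0, -0.1, 0.7]
opening: 0.0791
gripper_force: 0.0
```

Emit:
arm_command(
  deltas=[
    [[0, 0, 0, 0, 0, 0], [0, 0, 0, 0, 0, 0], [0, 0, 0, 0, 0, 0], [0, 0, 0, 0, 0, 0], [0, 0, 0, 0, 0, 0], [0, 0, 0, 0, 0, 0], [0, 0, 0, 0, 0, 0]],
  ],
  gripper=-1,
  squeeze=15,
)

```text
t: 26.13
tool_pos: [0.6688, 0.0915, 0.0111]
orientation: [2.626, 1.724, 0.0]
force: [-0.3, 0.2, -0.4]
opening: 0.0369
gripper_force: 0.1
```

Emit:
arm_command(
  deltas=[
    [[0, 0, 0, 0, 0, 0], [0, 0, 0, 0, 0, 0], [0, 0, 0, 0, 0, 0], [0, 0, 0, 0, 0, 0]],
  ],
)

```text
t: 26.47
tool_pos: [0.6687, 0.0915, 0.0111]
orientation: [-2.626, -1.725, 0.0]
force: [-0.4, 0.1, 1.9]
opening: 0.0348
gripper_force: 15.0
```

Emit:
arm_command(
  deltas=[
    [[0, 0, 1.5, 0, 0, 0], [0, 0, 3.5, 0, 0, 0], [-1.5, 0.2, 3, 0, 0, 1.5], [-3.2, 0.25, 0, 0, 0, 1.5], [-3.2, 0.25, 0, 0, 0, 1.5], [-3.2, 0.25, 0, 0, 0, 1.5], [-3.2, 0.25, 0, 0, 0, 1.5], [-3.2, 0.25, 0, 0, 0, 1.5], [-3.2, 0.25, 0, 0, 0, 1.5], [-2.8, 0.24, 0, 0, 0, 1.9], [0, 0, -1.5, 0, 0, 0], [0, 0, -1.5, 0, 0, 0]],
  ],
)

```text
t: 27.47
tool_pos: [0.4341, 0.1114, 0.063]
orientation: [2.421, 1.998, 0.006]
force: [-0.1, -0.2, -1.3]
opening: 0.0349
gripper_force: 15.0
```

Emit:
arm_command(
  deltas=[
    [[0, 0, 0, 0, 0, 0], [0, 0, 0, 0, 0, 0], [0, 0, 0, 0, 0, 0], [0, 0, 0, 0, 0, 0]],
  ],
)

```text
t: 27.8
tool_pos: [0.4348, 0.111, 0.0622]
orientation: [2.424, 1.997, 0.002]
force: [0.5, 0.3, -1.3]
opening: 0.0351
gripper_force: 15.0
```

```bash
python3 seg.py w13.png; python3 - <<'E'
from h import *
im=cv2.imread('pics/w13.png');m=load('w13.png')
hsv=cv2.cvtColor(im,cv2.COLOR_BGR2HSV);H,S,V=[hsv[...,i].astype(int) for i in range(3)]
k=((H>105)&(H<130)&(S>120)&(V>30))[:,150:420]
p=np.argwhere(k)+[0,150]; print(len(p),p.min(0),p.max(0),[ (r,(p[p[:,0]==r,1].min(),p[p[:,0]==r,1].max())) for r in range(p[:,0].min(),p[:,0].max(),8)])
E
```

```text
27.85 [0.43471432 0.11099247 0.0620793 ] [2.42398761e+00 1.99732185e+00 1.81038106e-03] 0.03493613056031694
grey [257, 18, 47, 75, 3264] [[257.0, 18.0], [303.0, 18.0], [303.0, 92.0], [257.0, 92.0]]
    [0.4563 0.2196] [(0.0265, -101.1), (0.0411, 169.7)]
grey [254, 109, 54, 68, 3568] [[254.0, 109.0], [307.0, 109.0], [307.0, 176.0], [254.0, 176.0]]
    [0.4467 0.1692] [(0.0324, -101.1), (0.0417, 170.0)]
grey [448, 190, 28, 32, 678] [[448.0, 190.0], [475.0, 190.0], [475.0, 221.0], [448.0, 221.0]]
    [0.5589 0.1055] [(0.0188, -100.9), (0.0222, 178.7)]
grey [252, 192, 57, 27, 1258] [[252.0, 192.0], [308.0, 192.0], [308.0, 218.0], [252.0, 218.0]]
    [0.4385 0.1296] [(0.0366, -101.1), (0.0179, 170.2)]
5611 [213 249] [306 313] [(213, (np.int64(271), np.int64(292))), (221, (np.int64(252), np.int64(311))), (229, (np.int64(250), np.int64(313))), (237, (np.int64(250), np.int64(313))), (245, (np.int64(249), np.int64(313))), (253, (np.int64(249), np.int64(312))), (261, (np.int64(249), np.int64(312))), (269, (np.int64(250), np.int64(312))), (277, (np.int64(251), np.int64(312))), (285, (np.int64(252), np.int64(311))), (293, (np.int64(252), np.int64(311))), (301, (np.int64(254), np.int64(309)))]
```

```bash
python3 - <<'E'
from h import *
m=load('w13.png');th=np.radians(-11);ey=np.array([-np.sin(th),np.cos(th)]);ex=np.array([ey[1],-ey[0]])
q=w(m,[(281,213),(281,306)],.088)[:,:2];print(q,np.linalg.norm(q[0]-q[1]))
t=np.array([.4444,.1610]);print('body in tray',(q.mean(0)-t)@np.c_[ex,ey])
q=w(m,[(249.5,245),(313,245)],.0705)[:,:2];print(q,(q.mean(0)-t)@np.c_[ex,ey])
print((np.array([.4347,.1110])-t)@np.c_[ex,ey])
E
```

```text
[[0.44188049 0.14321661]
 [0.43230284 0.09459999]] 0.04955104927562325
body in tray [ 0.00085742 -0.04271285]
[[0.4207715  0.12346059]
 [0.4541878  0.1168677 ]] [ 0.00099865 -0.04140605]
[ 1.86660894e-05 -5.09322064e-02]
```

```bash
python3 - <<'E'
from h import *
m=load('w13.png');th=np.radians(-11);ey=np.array([-np.sin(th),np.cos(th)]);ex=np.array([ey[1],-ey[0]]);t=np.array([.4444,.1610])
for r,z in((213,.053),(213,.088),(219,.0705),(192,.011),(192,.005)):
    print(r,z,((w(m,[(281,r)],z)[0,:2]-t)@np.c_[ex,ey]).round(4))
im=cv2.imread('pics/w13.png')
a=im[150:330,200:360]; a=cv2.resize(a,(533,600),interpolation=cv2.INTER_CUBIC); cv2.imwrite('pics/w13b.png',a)
print(im[180:240:3,281].tolist())
E
```

```text
213 0.053 [ 0.0009 -0.0289]
213 0.088 [ 0.0009 -0.0179]
219 0.0705 [ 0.0009 -0.0267]
192 0.011 [ 0.0009 -0.0266]
192 0.005 [ 0.0009 -0.028 ]
[[101, 154, 184], [114, 180, 213], [108, 172, 205], [76, 112, 133], [54, 56, 62], [49, 54, 57], [53, 54, 57], [55, 57, 61], [53, 55, 58], [58, 58, 60], [58, 55, 55], [87, 55, 46], [90, 57, 47], [93, 58, 43], [102, 57, 43], [110, 60, 38], [123, 66, 40], [131, 68, 37], [155, 79, 46], [173, 90, 57]]
```

Emit:
arm_command(
  deltas=[
    [[-0.1, -0.14, -0.8, 0, 0, 0], [0, 0, -1, 0, 0, 0], [0, 0, -1, 0, 0, 0], [0, 0, -0.7, 0, 0, 0], [0, 0, -0.5, 0, 0, 0], [0, 0, -0.4, 0, 0, 0], [0, 0, -0.3, 0, 0, 0], [0, 0, 0, 0, 0, 0], [0, 0, 0, 0, 0, 0], [0, 0, 0, 0, 0, 0]],
  ],
)

```text
t: 28.68
tool_pos: [0.433, 0.1096, 0.0142]
orientation: [2.424, 1.998, 0.001]
force: [-0.8, -0.2, -1.1]
opening: 0.035
gripper_force: 15.0
```

Emit:
arm_command(
  deltas=[
    [[0, 0, 0, 0, 0, 0], [0, 0, 0, 0, 0, 0], [0, 0, 0, 0, 0, 0], [0, 0, 2, 0, 0, 0], [0, 0, 4, 0, 0, 0], [0, 0, 4, 0, 0, 0], [2.5, -1, 3, 0, 0, 0], [2.5, -1, 3, 0, 0, 0], [2, -1, 2, 0, 0, 0], [0, 0, 0, 0, 0, 0], [0, 0, 0, 0, 0, 0], [0, 0, 0, 0, 0, 0]],
  ],
  gripper=0.2,
)

```text
t: 29.68
tool_pos: [0.5018, 0.0797, 0.1928]
orientation: [-2.424, -1.997, 0.002]
force: [-0.7, -0.8, -0.8]
opening: 0.0564
gripper_force: 0.0
```

```bash
python3 - <<'E'
from h import *
m,im=snap('wrist','f1.png');ms,i2=snap('side','f2.png');mc,i3=snap('scene','f3.png')
R=lambda a,wd,ht:cv2.resize(a,(wd,ht),interpolation=cv2.INTER_CUBIC)
def crop(mm,i,lo,hi):
    P=proj(mm,[[x,y,.02] for x in lo for y in hi]);a=np.maximum(P.min(0).astype(int)-8,0);b=P.max(0).astype(int)+8;print(a,b);return i[a[1]:b[1],a[0]:b[0]]
A=crop(m,im,(.38,.50),(.04,.27));B=crop(ms,i2,(.39,.50),(-.19,-.03));C=crop(mc,i3,(.39,.50),(-.19,-.03))
cv2.imwrite('pics/f.png',np.hstack([R(A,300,600),R(B,240,600)if 0 else np.vstack([R(B,300,300),R(C,300,300)])]))
E
```

```text
[114   0] [294 248]
[195 212] [276 295]
[289 186] [409 260]
```

View pics/f.png

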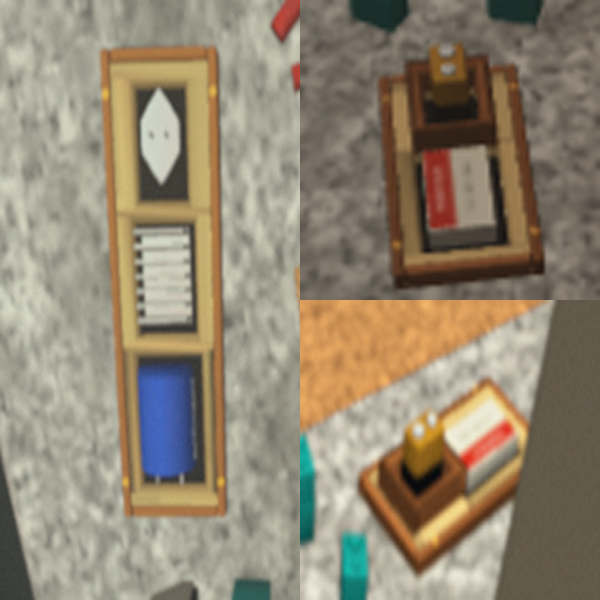

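```bash
python3 - <<'E'
from h import *
m,im=snap('wrist','f4.png');print(monitor.read_state()['tool_pos'])
hsv=cv2.cvtColor(im,cv2.COLOR_BGR2HSV);H,S,V=[hsv[...,i].astype(int) for i in range(3)]
k=((H>105)&(H<130)&(S>120)&(V>30)).astype(np.uint8)
n,l,st,c=cv2.connectedComponentsWithStats(k);i=1+st[1:,4].argmax();print(st[i],c[i])
th=np.radians(-11);ey=np.array([-np.sin(th),np.cos(th)]);ex=np.array([ey[1],-ey[0]]);t=np.array([.4444,.1610])
pts=cv2.boxPoints(cv2.minAreaRect(np.argwhere(l==i)[:,::-1].astype(np.float32)));print(pts.round(1).tolist())
print(((w(m,pts,.0225)[:,:2]-t)@np.c_[ex,ey]).round(4))
R=cv2.Rodrigues(np.array(m['rvec'],float))[0];print('cam',((-R.T@np.array(m['tvec']))[:2]-t)@np.c_[ex,ey],(-R.T@np.array(m['tvec']))[2])
# lead height check in old/new
cork=None
def P(x,y,z):return proj(m,[[*(t+x*ex+y*ey),z]])[0].round(1)
for x in(-.0355,.0355): print(x,P(x,-.05,.011))
r=int(c[i][1]);print(r,im[r,150:240].tolist())
E
```

```text
[0.50128264 0.07992148 0.19245674]
[ 198  152   33   45 1303] [213.49731389 173.55947813]
[[197.39999389648438, 152.10000610351562], [227.6999969482422, 150.39999389648438], [230.3000030517578, 195.39999389648438], [200.0, 197.10000610351562]]
[[-0.017  -0.0299]
 [ 0.0152 -0.0283]
 [ 0.0157 -0.0771]
 [-0.0177 -0.079 ]]
cam [0.07275981 0.00835761] 0.3582843879130103
-0.0355 [184.8 169.2]
0.0355 [248.7 169. ]
173 [[152, 167, 167], [152, 166, 166], [146, 162, 161], [138, 153, 153], [138, 152, 152], [139, 154, 155], [141, 156, 155], [143, 158, 158], [146, 162, 162], [151, 168, 168], [156, 175, 175], [165, 182, 182], [165, 181, 180], [162, 180, 179], [160, 176, 176], [158, 175, 174], [156, 171, 171], [152, 168, 167], [149, 165, 163], [148, 161, 162], [146, 160, 159], [148, 163, 164], [152, 168, 168], [151, 167, 169], [153, 167, 168], [149, 162, 165], [145, 160, 158], [143, 158, 158], [152, 167, 167], [163, 180, 178], [168, 184, 183], [163, 179, 180], [161, 176, 178], [159, 175, 174], [159, 177, 178], [139, 160, 174], [101, 132, 169], [71, 116, 166], [67, 113, 165], [65, 106, 154], [65, 97, 134], [73, 105, 127], [82, 122, 142], [87, 134, 159], [97, 147, 173], [96, 146, 175], [90, 138, 163], [90, 116, 132], [118, 95, 95], [151, 87, 66], [168, 88, 57], [173, 92, 61], [175, 93, 61], [183, 100, 68], [183, 98, 65], [187, 100, 68], [188, 103, 66], [190, 102, 66], [189, 102, 67], [191, 103, 69], [192, 104, 69], [191, 102, 67], [189, 103, 69], [183, 98, 65], [182, 98, 68], [178, 96, 68], [175, 95, 69], [174, 99, 70], [166, 90, 66], [163, 91, 65], [160, 91, 68], [153, 86, 62], [151, 85, 64], [146, 85, 63], [141, 81, 59], [130, 72, 52], [123, 71, 54], [117, 68, 53], [104, 63, 52], [100, 73, 65], [109, 100, 95], [102, 103, 99], [79, 83, 82], [56, 58, 62], [54, 57, 59], [58, 59, 64], [63, 79, 89], [79, 114, 131], [93, 142, 166], [96, 148, 172]]
```

Top view shows transistor, heat sink and capacitor in the amp tray pockets (capacitor at tray x≈−1 mm, not rolled); side and scene show the battery upright in its socket and the carton down. Handing in.

```bash
python3 -c "
from h import *
s=monitor.read_state();print(s['tool_pos'],s['opening'],s['gripper_force']);print(ticket.close_job())"
```

```text
[0.50128264 0.07992148 0.19245674] 0.05594606353810211 0.0
the job is handed in; nothing more can be done
None
```

I placed all five parts in their pockets, released them, moved the gripper clear and handed the job in at about 30 s; the last camera views showed every part in place, but the hand-in returned no verdict.

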